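# Take a tape roll off its spindle and hold it in a ratchet clamp

## Robot

A 6-joint arm with a two-finger parallel gripper is mounted at the origin on the work surface. World frame = base frame: x ahead of the robot, y to its left, z up, the work surface at z = 0. Lengths are in mm, angles in degrees, forces in N, time in s.
With the tool pointing down it reaches from about 300 to 850 mm from the base axis. Payload 4.2 kg.
Tool frame: the origin (TCP) lies midway between the tips of the shut fingers; the grasp point (between the pads) lies 19 mm behind it; z points along the fingers, x is the direction in which the jaws open and shut, and the axes are right-handed (so a half turn about z gives the same grasp; the last joint's range is limited). The gripper opens to 91 mm and grips with 3 to 60 N. Pads are 32 mm wide; open, the fingers measure 118 mm over their backs; the gripper's body (76 mm by 178 mm) begins 60 mm behind the grasp point.
Start: joints at [-69.614, 18.312, 89.639, -0, 72.044, -1.146], TCP at [211.039, -534.889, 213.976] pointing down, gripper open.
Joint ranges: [-177.97, 177.97], [-48.28, 115.42], [12.27, 149.76], [-77.06, 257.06], [2.81, 150.46], [-146.56, 146.56]. Speed limits (degrees/s): [147.25, 147.25, 180, 180, 180, 180].

## Interface

Orientations are given as [roll, pitch, yaw] about the fixed x, y, z axes, in that order (R = Rz(yaw) Ry(pitch) Rx(roll)).
In Python, from workcell import env gives the robot as it stands. The module is installed in compiled form; this text tells all that it offers.
- The arm moves only by the tool drive_tool, never from a script. Its argument "series" is a list of rows, each a list of 3 entries, a list of its own where there are three numbers: the closure, from 0 (fully open) to 1 (shut), then the shift along the tool's x, y, z in mm, then the turn, a rotation vector about the tool's x, y, z in rad. In form: [[gripper, [dx, dy, dz], [rx, ry, rz]], ...]. A call has exactly 5 rows; each row is the pose to reach, as a shift and turn from the pose commanded when the call began, along the tool's axes at that moment; what a row does not reach only later rows make up. A row lasts 1/10 s, in which the tool goes at most 50 mm and 8.59 degrees, less where a joint would pass 70% of its speed; a pose out of reach is approached as far as the arm can. A call with a gripper value outside its range is refused whole. The fingers move at their own pace and stop on an object; "squeeze" is the grip in N (left out, the last holds). Time passes only in rows, so rows that repeat a pose let the fingers close, or fill a call up. It gives the time, the measured TCP pose, the force and the opening at its end, in the units of the state.
- env.state(): the state, without advancing time (a new reading comes with each control period).
- env.grab_frame(name): name is "side" or "top"; returns a dict with "image" (384x512x3 uint8, red, green, blue), "K" (3x3 intrinsics, pixels), "origin" and "orientation" of the camera in the world. Camera axes: x right, y down, z forward; pixel columns grow to the right and rows downward; lengths in mm; the calibration is good to about 2 mm. A picture is of the moment at which its call begins. There is no depth.
- env.job_done(): hands the job in, once; it reports no verdict.
The state is a dict: "time_s": time; "qpos": joint angles; "qvel": joint speeds; "effort": joint torques, N m; "ee_pos": TCP position; "ee_rot": TCP orientation; "force": force on the tool from outside, world axes, zero at the start; "torque": the same for the moment, N m; "gripper_width": finger opening in mm.
Only numpy, scipy, OpenCV 4.12 (cv2) and the standard library are available. Lean on these libraries where they do the work, as an engineer would, in place of code of your own. Each camera call takes 0.05 s, during which the arm holds its last target.

## Task

Slide the small, tall roll of sealing tape up off its spindle, stand it flat on the bed of the bench clamp between the sprung white pad and the V-shaped anvil, and let it go. Then pump the clamp's trigger towards its fixed grip, letting it spring back between strokes, until the jaw has pushed the roll home against the anvil and the sprung pad is pressed about half-way in, never almost fully in, as that crushes the roll; finish while still holding the trigger drawn like that. Move the jaw only with the trigger, not by hand, and leave everything else where it is.

Things in the scene. Friction and masses are not known exactly. Their poses are not given: they have to be found in the camera images.
- roll_center (a point): Centre (half-way up, on the axis) of the loose roll to be clamped: white tape wound on a cardboard core, outside diameter 60 mm, bore 40 mm, 40 mm tall, about 0.12 kg, z along its axis. It starts threaded on the spindle, its underside 12 mm above the table.
- spindle: Fixed spindle carrying the roll; origin on the table on its axis, z up. Foot disc 84 mm across and 12 mm high, upright post 30 mm in diameter whose top is 75 mm above the table, so the roll must rise 63 mm to come off.
- clamp: Bench-mounted ratchet bar clamp, fixed. Origin on the table; x is the way the jaw advances (trigger to anvil), z up. Base plate x -143 to 147, 100 mm wide, 12 thick. Ratchet housing x -112 to -26 mm, 30 wide, top z = 85. Fixed black grip on it x -80 to -62, 28 wide, up to z = 155. Jaw block 60 mm wide, top z = 76; V anvil at the +x end 76 high.
- home (a point): Point on the clamp's bed under the centre of a roll pushed fully home in the V anvil: x = 90, y = 0, z = 22 mm in the clamp's frame (z = bed top). The bed is an aluminium strip 50 mm wide, x 35 to 110 mm; nothing stands beside it in y. A roll that is home has its near side at x = 60 mm.
- pad_face (a point): Centre of the front face of the sprung white pad on the jaw (pad 56 mm wide, z 28 to 68 mm). In the clamp's frame its x is 8 mm + joint jaw - joint pad; it starts 24 to 40 mm short of where it meets a roll that is home.
- jaw (a joint): Advance of the jaw, m: 0 fully back, 0.068 the limit, about 0.052 when the pad just meets a roll that is home. Drawing the trigger drives it towards the anvil; letting the trigger back leaves it there, held by 3.5 N of friction. A greater pad force pushes it back unless the trigger is held.
- pad (a joint): How far the sprung pad is pressed into the jaw, m: 0 standing out (12 mm gap to the jaw), 0.012 fully in. Spring 1 N per mm.
- trigger (a joint): Angle of the trigger, rad: 0 at rest (sprung back), 0.34 drawn fully towards the grip; pivot 95 mm below trigger_push. Drives the jaw 47 mm per rad once its pawl meets a tooth (teeth 5 mm apart, so up to 5 mm may be lost), about 15 mm a full draw; let it right back to take fresh teeth. At trigger_push it takes 2 to 12 N and moves 32 mm.
- trigger_push (a point): Point to push, in the middle of the outer face (away from the jaw) of the trigger's upright black paddle: 36 mm wide, 8 mm thick, from z = 95 to 157 mm above the table, this point at z = 125 mm. At rest the face looks along the clamp's -x, at x = -129 mm, with free space beyond it; the trigger is drawn by pushing it along the clamp's +x.
- wide_roll_center (a point): Bystander: centre of the other roll, wide and flat, 92 mm across and 24 mm tall, fixed on a second identical spindle.
- driver: Bystander: screwdriver lying flat, 190 mm long.
- latch: Bystander: red plastic latch lying flat, 60 x 36 x 14 mm.
- rivet_tin: Bystander: closed steel tin, 68 mm across, 60 mm tall.
Things that resemble listed ones, but are neither listed nor needed, are in the scene too. Leave any yellow look-alike of the spindle alone. What is shaped like the part that bears roll_center but orange is not meant.

How it is judged (in metres and radians):
On the way, in this order (a step that is already met when the one before it is completed fails the run):
1. the roll is lifted clear above its spindle (z of roll_center in the frame of spindle above 0.095 m).
2. the roll stands flat on the clamp's bed, let go, not yet pressed (x of roll_center in the frame of clamp between 0.045 and 0.1 m and y of roll_center in the frame of clamp between -0.022 and 0.022 m and z of roll_center in the frame of clamp between 0.037 and 0.047 m and angle between roll_center's own z axis and vertical below 0.1 rad and contact force between each of the arm, the fingers and roll below 0.1 N and value of joint pad below 0.0015 m), for 0.2 s.
3. the trigger is drawn and the pad presses on the roll (value of joint pad above 0.002 m and value of joint trigger above 0.03 rad and contact force between pad and roll above 1 N), for 0.1 s.
At the end, for the whole second after the job is handed in: The roll stands flat on the bed, home against the anvil within 6 mm, centred within 7 mm, at rest, untouched by the robot; the sprung pad bears on it and is pressed in 3.7 to 8.5 mm; the robot still holds the trigger drawn (over 0.03 rad) with more than 1 N (x of roll_center in the frame of clamp between 0.084 and 0.096 m and y of roll_center in the frame of clamp between -0.007 and 0.007 m and z of roll_center in the frame of clamp between 0.037 and 0.047 m and angle between roll_center's own z axis and vertical below 0.1 rad and linear speed of roll below 0.02 m/s and value of joint pad between 0.0037 and 0.0085 m and contact force between pad and roll above 1.5 N and value of joint trigger above 0.03 rad and contact force between any of the arm, the fingers and trigger above 1 N and contact force between each of the arm, the fingers and roll below 0.1 N); the arm keeps its last pose, push and grip.
It fails at once if the roll is crushed: the sprung pad is pressed in more than 10.5 mm (value of joint pad above 0.0105 m).
It fails at once if the robot pushes the jaw or its pad by hand (over 3.5 N) (contact force between any of the arm, the fingers and jaw above 3.5 N).
It fails at once if the screwdriver, latch or tin is moved more than 30 mm (distance of any of driver, latch, rivet_tin from where it was at the start of the episode above 0.03 m).
It also fails if it takes over 72 s, if anything falls off the work surface, if the arm or the gripper's body presses on something with over 40 N, if the wrist force passes 120 N, or if a joint passes its speed limit or range.

## Working session

There is one attempt and no reset: what is moved stays moved. The work goes in short steps, Python scripts to look and compute and a tool call to move; the robot and the scene stay as the last step left them, time stands still between calls to the robot, and variables do not carry over. Pictures are saved under pics/ and viewed, and the job is handed in when it is done.

Besides the shell and the picture viewer there is one more tool, called in YAML: its name, and indented under it one key for each argument. drive_tool: Moves the arm, as the interface text tells. Its arguments: {"type":"object","properties":{"series":{"type":"array","items":{"type":"array"}},"squeeze":{"type":"number"}},"required":["series"]}

```bash
ls; mkdir -p pics
python3 - <<'E'
from workcell import env
import cv2
print(env.state())
for n in("side","top"):
    f=env.grab_frame(n); cv2.imwrite(f"pics/{n}0.png",f["image"][:,:,::-1]); print(n,f["K"],f["origin"],f["orientation"])
    import numpy as np; np.savez(f"{n}0.npz",**f)
E
```

```text
pics
{'time_s': 0.0, 'qpos': array([-6.96147172e+01,  1.83514848e+01,  8.97083932e+01,  4.64440924e-04,
        7.20428471e+01, -1.14466431e+00]), 'qvel': array([-0.09865268,  0.07999051,  0.05517125,  0.06600031, -0.03288364,
       -0.0016634 ]), 'effort': array([-3.25532192e-04, -4.12468994e+01, -2.31970525e+01,  7.25429133e-02,
        4.57368081e-02, -1.45652607e-04]), 'ee_pos': array([ 210.85224477, -534.38868487,  213.10838271]), 'ee_rot': array([-1.79997506e+02,  1.02695711e-01, -6.84701943e+01]), 'force': array([-0.02015425,  0.3010928 ,  0.76029258]), 'torque': array([-0.00069841, -0.03411605,  0.02820759]), 'gripper_width': 91.25309084314303}
side [[390.98053877   0.         255.80968566]
 [  0.         390.98053877 197.42202943]
 [  0.           0.           1.        ]] [118.75801981 762.19916155 845.07362854] [-129.56183147    0.20798438 -148.02602874]
top [[424.10507708   0.         257.75359753]
 [  0.         424.10507708 193.83305844]
 [  0.           0.           1.        ]] [3.22404323e+02 1.24429595e-01 1.36853120e+03] [-1.68469596e+02 -6.81969797e-02 -8.99993480e+01]
```

View pics/side0.png

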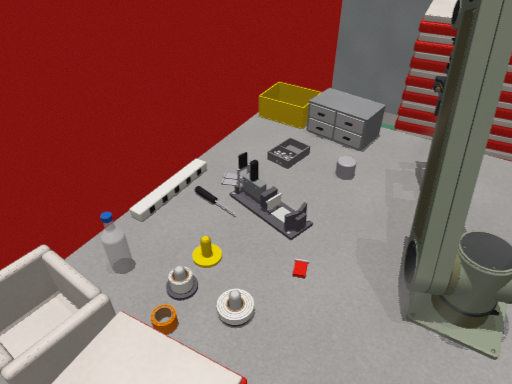

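View pics/top0.png

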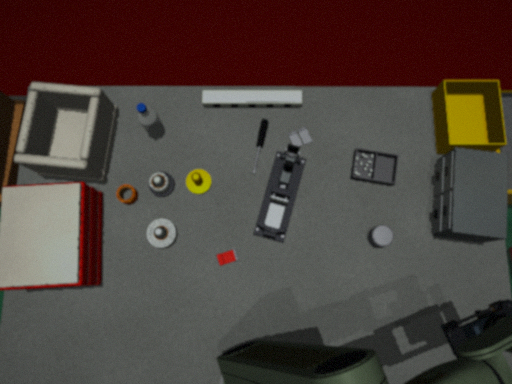

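The top view shows the small roll at about (159,182), the wide roll at (161,233), the yellow decoy at (198,180) and the clamp around (280,195) with its trigger at the upper end. Next I'll zoom in on these.

```bash
cat > h.py <<'E'
import numpy as np, cv2
from scipy.spatial.transform import Rotation as Ro
def load(n): return dict(np.load(n,allow_pickle=True))
def Rc(f): return Ro.from_euler('xyz',f["orientation"],degrees=True).as_matrix()
def ray(f,u,v):
    return Rc(f)@np.linalg.inv(f["K"])@np.array([u,v,1.])
def onz(f,u,v,z):
    d=ray(f,u,v); o=f["origin"]; return o+d*(z-o[2])/d[2]
def proj(f,P):
    c=Rc(f).T@(np.asarray(P,float)-f["origin"]); p=f["K"]@c; return p[:2]/p[2]
E
python3 - <<'E'
from h import *
def crop(n,x0,y0,x1,y1,s,o):
    f=load(n); im=f["image"][y0:y1,x0:x1,::-1]; cv2.imwrite(o,cv2.resize(im,None,fx=s,fy=s,interpolation=cv2.INTER_CUBIC))
crop("top0.npz",245,120,325,250,4.6,"pics/tc.png")
crop("top0.npz",110,150,230,260,5,"pics/tr.png")
crop("side0.npz",215,140,325,240,6,"pics/sc.png")
crop("side0.npz",140,230,270,340,5,"pics/sr.png")
t=load("top0.npz");s=load("side0.npz")
print(onz(t,159,182,0),onz(t,280,195,0))
E
```

```text
[641.49778529 325.49673782   0.        ] [597.69000126 -74.72979702   0.        ]
```

View pics/tc.png

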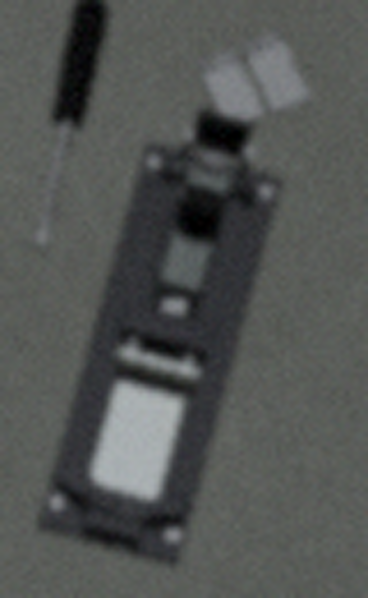

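View pics/tr.png

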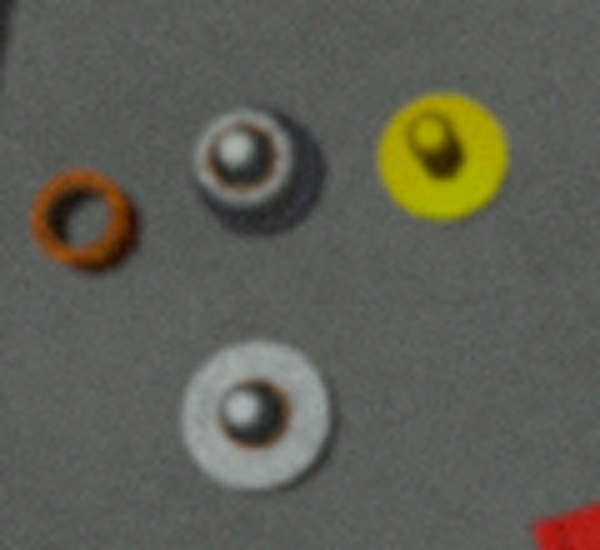

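View pics/sc.png

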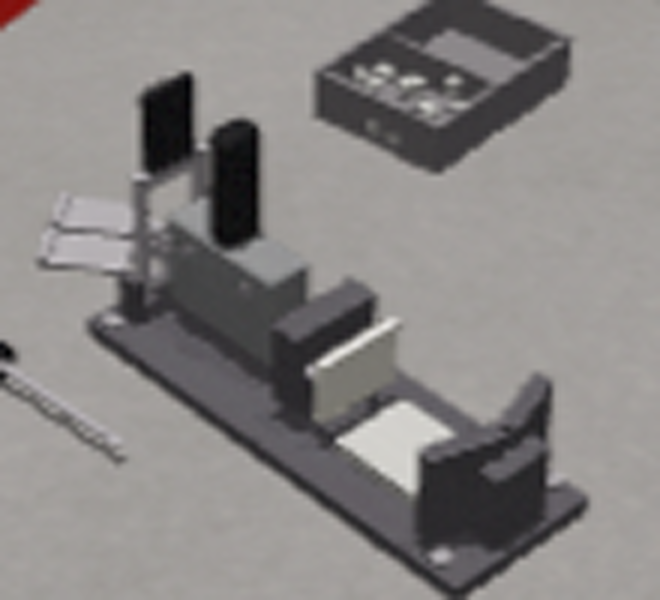

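View pics/sr.png

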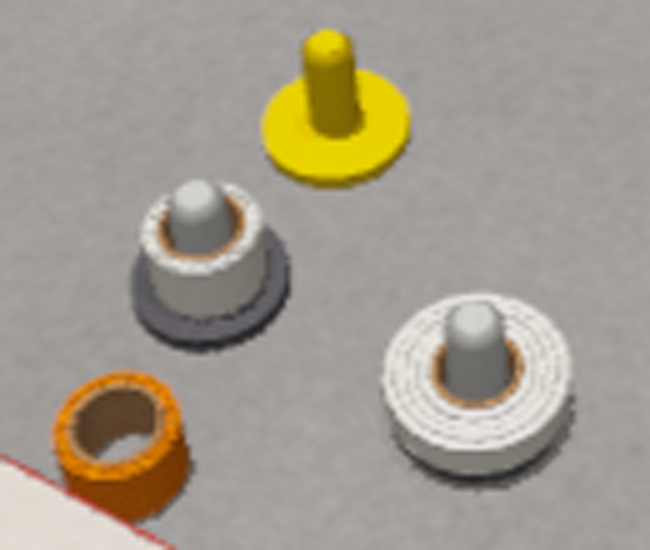

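The crops show the roll on the dark-footed spindle at top-view pixel (159,182). The clamp's trigger end points to world +x (image up) and its anvil towards the robot. Next I'll measure the base-plate outline and the roll ring.

Run:
```python
from h import *
t=load("top0.npz");s=load("side0.npz")
im=t["image"]; g=cv2.GaussianBlur(cv2.cvtColor(im,cv2.COLOR_RGB2GRAY),(3,3),0)
print(g[225:240,250:300:4]); print(g[178:190,140:182:2])
m=(g<70).astype(np.uint8); m[:, :250]=0; m[:,310:]=0; m[:148]=0;m[245:]=0
m=cv2.morphologyEx(m,cv2.MORPH_CLOSE,np.ones((9,9)))
c,_=cv2.findContours(m,0,2); c=max(c,key=cv2.contourArea); r=cv2.minAreaRect(c); b=cv2.boxPoints(r)
print(r,b)
for p in b: print(p,onz(t,*p,12))
# screws
bb=cv2.resize(im[140:250,245:315],None,fx=10,fy=10,interpolation=cv2.INTER_CUBIC)
o=bb[:,:,::-1].copy(); 
for p in b: cv2.circle(o,tuple(int(v) for v in ((p-[245,140])*10+5)),5,(0,0,255),-1)
cv2.imwrite("pics/tc2.png",o[:, :][:1100:2,::2])
```

```text
[[ 93  87  39  54 108 155 171 164  55  55  93  92  96]
 [ 94  87  44  46  77 124 158 156  53  56  93  93  93]
 [ 93  85  65  34  59  88 130 139  51  58  92  93  91]
 [ 93  83  87  26  50  63  95 108  51  60  93  93  91]
 [ 91  79  95  27  45  53  70  76  53  60  93  93  91]
 [ 91  74  85  34  43  50  59  55  52  61  92  94  91]
 [ 91  68  68  42  46  48  54  43  43  66  92  96  91]
 [ 92  63  58  47  51  48  49  30  32  73  94  96  91]
 [ 93  59  54  48  49  50  48  25  37  77  95  94  91]
 [ 92  61  53  46  39  49  49  31  66  82  95  93  90]
 [ 91  72  58  47  29  40  48  42 101  85  95  93  90]
 [ 92  84  71  54  29  29  42  50 114  87  94  93  91]
 [ 93  91  84  68  43  29  35  53 100  89  92  92  91]
 [ 92  91  89  82  65  44  33  54  75  91  91  92  90]
 [ 92  92  90  90  83  64  41  53  60  92  91  93  91]]
[[ 89  91  89  89  97 125 113 130 160 150  93  51  89 120  72  49  59  79
   90  88  90]
 [ 88  89  89  90 100 127 102 132 165 155  96  48  80 118  76  48  53  74
   89  90  91]
 [ 86  87  89  90 103 125  91 124 161 148  90  47  72 114  78  48  50  68
   89  92  93]
 [ 85  
[... 543 characters left out ...]
9  81  85 107  98  85  82  90 106 113  76  48  49  50  65
   90  91  89]
 [ 87  87  90  90  83  71  91 106 107 102 113 114  95  61  44  51  49  69
   90  90  91]
 [ 89  88  90  90  86  67  73  98 109 108 114 102  73  50  44  52  49  72
   90  90  91]]
((280.5701904296875, 192.54727172851562), (31.046688079833984, 95.70944213867188), 15.5241117477417) [[252.80516 234.50143]
 [278.42117 142.28366]
 [308.3352  150.59311]
 [282.7192  242.81088]]
[252.80516 234.50143] [466.24664682  14.35523772  12.        ]
[278.42117 142.28366] [775.28577132 -70.67321408  12.        ]
[308.3352  150.59311] [ 746.33065259 -170.1392916    12.        ]
[282.7192  242.81088] [439.72957333 -81.11774126  12.        ]
```

View pics/tc2.png

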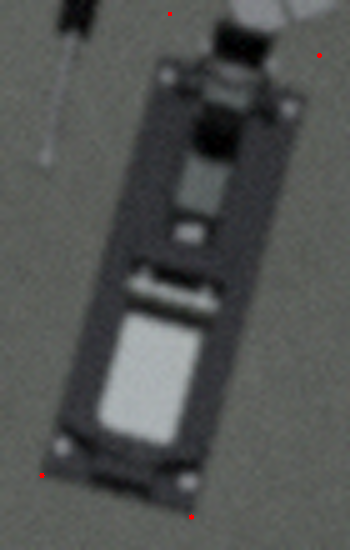

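```bash
cat > cl.py <<'E'
from h import *
from scipy.ndimage import map_coordinates
def clampfit(t,th=70):
    g=cv2.cvtColor(t["image"],cv2.COLOR_RGB2GRAY).astype(float)
    # initial pose
    a=np.arctan2(-85,309)+np.pi  # +x of clamp
    C=np.array([453,-33.])  # anvil-end midpoint
    ang=np.arctan2(85,-309); 
    org=C-147*np.array([np.cos(ang),np.sin(ang)])
    for it in range(4):
        ex=np.array([np.cos(ang),np.sin(ang)]);ey=np.array([-ex[1],ex[0]])
        def edge(p,n):  # p point world xy, n outward
            d=np.arange(-12,12.1,.5); P=[proj(t,[*(p+n*k),12]) for k in d]; P=np.array(P)
            v=map_coordinates(g,[P[:,1],P[:,0]],order=1)
            for i in range(len(d)-1):
                if v[i]<th<=v[i+1] : return p+n*(d[i]+.5*(th-v[i])/(v[i+1]-v[i]))
            return None
        def fit(pts):
            pts=np.array([p for p in pts if p is not None]); vx,vy,x,y=cv2.fitLine(pts.astype(np.float32),cv2.DIST_HUBER,0,.01,.01).ravel(); return np.array([vx,vy]),np.array([x,y]),len(pts)
        L=fit([edge(org+ex*u+ey*50,ey) for u in range(-120,120,8)])
        R=fit([edge(org+ex*u-ey*50,-ey) for u in range(-120,120,8)])
        E=fit([edge(org+ex*147+ey*u,ex) for u in range(-42,43,6)])
        T=fit([edge(org-ex*143+ey*u,-ex) for u in list(range(-44,-24,3))+list(range(26,46,3))])
        def al(v): return v if v@ex>0 else -v
        d=al(L[0])+al(R[0]); ang=np.arctan2(d[1],d[0])
        ex=np.array([np.cos(ang),np.sin(ang)]);ey=np.array([-ex[1],ex[0]])
        yl=(L[1]-org)@ey; yr=(R[1]-org)@ey; xe=(E[1]-org)@ex; xt=(T[1]-org)@ex
        print(np.degrees(ang),"ly",yl,yr,"x",xe,xt,L[2],R[2],E[2],T[2], np.degrees([np.arctan2(*al(L[0])[::-1]),np.arctan2(*al(R[0])[::-1])]))
        org=org+ey*(yl+yr)/2+ex*((xe-147)+(xt+143))/2
    return org,np.degrees(ang)
E
python3 - <<'E'
from cl import *
t=load("top0.npz");s=load("side0.npz")
org,a=clampfit(t); print(org,a)
a=np.radians(a);ex=np.array([np.cos(a),np.sin(a)]);ey=np.array([-ex[1],ex[0]])
def w(x,y,z): return np.array([*(org+ex*x+ey*y),z])
for n,f,(x0,y0,x1,y1),k in (("t",t,(245,120,325,250),5),("s",s,(215,140,325,240),6)):
    o=cv2.resize(f["image"][y0:y1,x0:x1,::-1],None,fx=k,fy=k,interpolation=cv2.INTER_CUBIC)
    def L(pts,c):
        q=[(((proj(f,w(*p))+.5-[x0,y0])*k)).astype(int) for p in pts]
        for i in range(len(q)-1): cv2.line(o,tuple(map(int,q[i])),tuple(map(int,q[i+1])),c,1)
    L([(-143,-50,12),(147,-50,12),(147,50,12),(-143,50,12),(-143,-50,12)],(0,0,255))
    L([(35,-25,22),(110,-25,22),(110,25,22),(35,25,22),(35,-25,22)],(0,255,0))
    L([(-80,-14,155),(-62,-14,155),(-62,14,155),(-80,14,155),(-80,-14,155)],(255,0,0))
    L([(-129,-18,95),(-129,-18,157),(-129,18,157),(-129,18,95),(-129,-18,95)],(255,255,0))
    for px in (20,28,36): L([(px,-28,68),(px,28,68)],(255,0,255))
    cv2.imwrite(f"pics/ov_{n}.png",o)
# roll
im=t["image"].astype(int); hsv=cv2.cvtColor(t["image"],cv2.COLOR_RGB2HSV)
E
```

```text
164.09848 ly 51.740149128317356 -48.81565816476579 x 146.8250362684524 -144.85964560721882 30 30 15 14 [163.93553 164.26144]
164.06906 ly 50.33788555221181 -50.289789355243194 x 147.85426859482916 -144.12219700266846 30 30 15 14 [163.91821 164.21992]
164.06628 ly 50.32631338063478 -50.31991504869226 x 147.9872399531293 -143.88996678031708 30 30 15 14 [163.91553 164.21704]
164.06737 ly 50.31687555063344 -50.32119530461874 x 147.93873543307313 -143.9390537356681 30 30 15 14 [163.91692 164.21782]
[595.38832261 -73.72126689] 164.06737
```

View pics/ov_t.png

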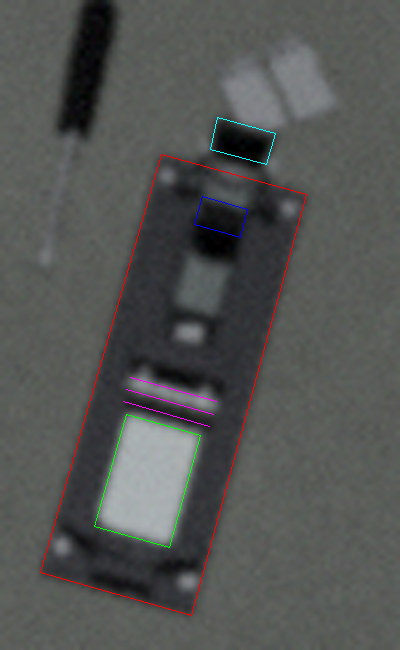

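View pics/ov_s.png

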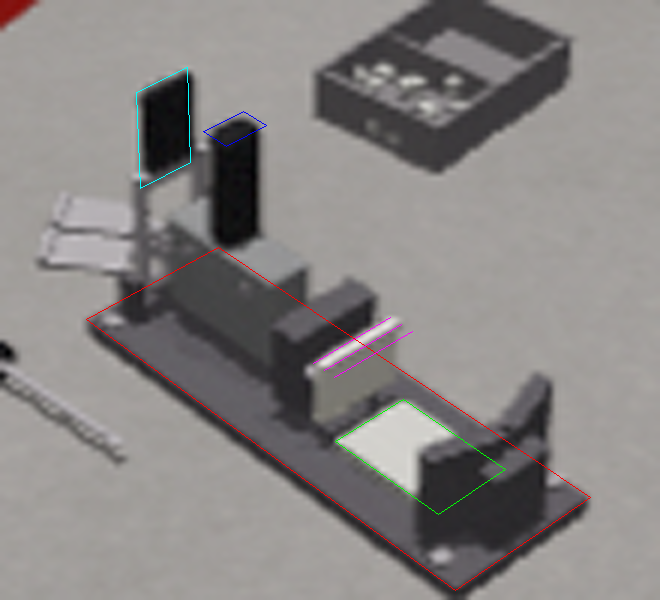

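The overlay of the fitted clamp pose (origin (595.4, −73.7), +x at 164.07°) matches both views. The pad face is at clamp x of about 23. Now the roll.

```bash
cat > ro.py <<'E'
from h import *
from scipy.ndimage import map_coordinates
from scipy.optimize import least_squares
def ringfit(f,c,r,z,ths,sign,w=9,it=4):
    g=cv2.GaussianBlur(cv2.cvtColor(f["image"],cv2.COLOR_RGB2GRAY),(3,3),0).astype(float); c=np.array(c,float)
    for _ in range(it):
        pts=[]
        for th in np.radians(ths):
            n=np.array([np.cos(th),np.sin(th)]); d=np.arange(r-w,r+w,.5)
            P=np.array([proj(f,[*(c+n*k),z]) for k in d]); v=map_coordinates(g,[P[:,1],P[:,0]],order=1)
            gr=np.gradient(v)*sign; i=gr.argmax()
            if gr[i]>.8: pts.append(c+n*d[i])
        pts=np.array(pts); 
        s=least_squares(lambda q:np.hypot(*(pts-q[:2]).T)-q[2],[*c,r],loss='soft_l1'); c=s.x[:2]
    return s.x,len(pts),np.abs(s.fun).mean()
E
python3 - <<'E'
from ro import *
t=load("top0.npz");s=load("side0.npz")
# directions: toward top camera from roll
c0=onz(t,159,182,52)[:2]; print(c0)
for f in (t,s):
    h=(f["origin"][:2]-c0); th=np.degrees(np.arctan2(h[1],h[0]))
    print("outer top",ringfit(f,c0,30,52,th+180+np.arange(-100,101,10),-1))
    print("foot",ringfit(f,c0+[-5,-5],42,12,th+np.arange(-90,91,10),1))
f=t
for n,f in(("t",t),("s",s)):
    x=ringfit(f,c0,30,52,0+np.arange(0,360,10),-1)
E
```

```text
[629.3732097  313.13358529]
outer top (array([632.60795921, 316.42064571,  30.61462485]), 21, np.float64(0.6246121896899172))
foot (array([630.04370596, 312.50395703,  41.34890139]), 19, np.float64(0.7478048769746928))
outer top (array([631.64027953, 316.68927847,  29.98179932]), 21, np.float64(0.9353685298764679))
foot (array([624.90181193, 322.79294352,  40.95799161]), 19, np.float64(0.48892768086020577))
```

Run:
```python
from ro import *
t=load("top0.npz");s=load("side0.npz")
c0=np.array([632,316.5])
for f in (t,s):
    h=(f["origin"][:2]-c0); th=np.degrees(np.arctan2(h[1],h[0]))
    print("foot",ringfit(f,c0,42,12,th+np.arange(-70,71,10),1,w=7))
    # foot bottom z0
    print("foot0",ringfit(f,c0,42,0,th+np.arange(-70,71,10),1,w=7))
out=[]
for f,(x0,y0,x1,y1) in ((t,(135,155,195,215)),(s,(155,255,215,305))):
    k=6;o=cv2.resize(f["image"][y0:y1,x0:x1,::-1],None,fx=k,fy=k,interpolation=cv2.INTER_CUBIC)
    for r,z,col in((30,52,(0,0,255)),(20,52,(0,255,255)),(42,12,(0,255,0)),(30,12,(255,0,255))):
        q=np.array([(proj(f,[c0[0]+r*np.cos(a),c0[1]+r*np.sin(a),z])+.5-[x0,y0])*k for a in np.linspace(0,6.3,60)]).astype(np.int32)
        cv2.polylines(o,[q],True,col,1)
    out.append(cv2.resize(o,(390,390)))
cv2.imwrite("pics/ovr.png",np.hstack(out))
```

```text
foot (array([630.81321339, 313.18483661,  42.03274793]), 15, np.float64(0.6214917302104993))
foot0 (array([633.35282221, 315.90666808,  42.33871452]), 15, np.float64(0.6116071324775106))
foot (array([625.24923872, 322.13178995,  41.45758322]), 15, np.float64(0.3032952307204402))
foot0 (array([632.5565559 , 315.74674818,  41.98640414]), 15, np.float64(0.3816510594350594))
```

View pics/ovr.png

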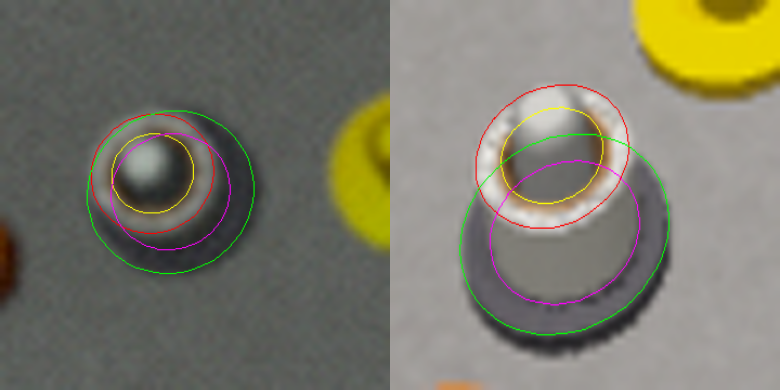

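```bash
cat > mv.py <<'E'
import sys,numpy as np
from scipy.spatial.transform import Rotation as Ro
from workcell import env
def plan(p,yaw,corr=True):
    s=env.state(); R=Ro.from_euler('xyz',s["ee_rot"],degrees=True)
    d=R.inv().apply(np.array(p,float)-s["ee_pos"]); r=(R.inv()*Ro.from_euler('xyz',[180,0,yaw],degrees=True)).as_rotvec()
    n=max(np.linalg.norm(d)/50,np.linalg.norm(r)/.1499)
    print("t",round(s["time_s"],2),"pos",s["ee_pos"].round(1),"rot",s["ee_rot"].round(2),"q",s["qpos"].round(0),"F",s["force"].round(2),"w",round(s["gripper_width"],1))
    print("shift",d.round(1),"turn",r.round(4),"rows",round(n,1))
if __name__=="__main__": plan([float(v) for v in sys.argv[1:4]],float(sys.argv[4]))
E
python3 mv.py 632 316.4 180 74.07
```

```text
t 0.1 pos [ 210.9 -534.5  213.2] rot [-1.800e+02  8.000e-02 -6.847e+01] q [-70.  18.  90.  -0.  72.  -1.] F [-0.02 -1.52 -0.37] w 91.0
shift [-636.9 -704.    34.2] turn [-1.8000e-03  6.0000e-04 -2.4877e+00] rows 19.0
```

drive_tool:
  series:
    - [0, [-32, -35, 0], [0, 0, -0.125]]
    - [0, [-64, -70, 0], [0, 0, -0.25]]
    - [0, [-96, -105, 0], [0, 0, -0.375]]
    - [0, [-128, -140, 0], [0, 0, -0.5]]
    - [0, [-160, -175, 0], [0, 0, -0.625]]

```text
time_s: 0.6
ee_pos: [315.4, -319.9, 213.7]
ee_rot: [-180.0, 0.0, -32.4]
force: [1.0, -0.6, 0.4]
gripper_width: 91.4
```

```bash
python3 mv.py 632 316.4 180 74.07
```

```text
t 0.6 pos [ 315.4 -319.9  213.7] rot [-1.7999e+02  2.0000e-02 -3.2410e+01] q [-47.   7. 105.   0.  68. -14.] F [ 0.97 -0.64  0.36] w 91.4
shift [ -73.7 -706.9   33.9] turn [-5.0000e-04  0.0000e+00 -1.8583e+00] rows 14.2
```

drive_tool:
  series:
    - [0, [-5, -47, 0], [0, 0, -0.125]]
    - [0, [-10, -94, 0], [0, 0, -0.25]]
    - [0, [-15, -141, 0], [0, 0, -0.375]]
    - [0, [-20, -188, 0], [0, 0, -0.5]]
    - [0, [-25, -236, 0], [0, 0, -0.625]]

```text
time_s: 1.1
ee_pos: [421.7, -107.8, 213.9]
ee_rot: [180.0, 0.0, 3.4]
force: [0.9, -0.6, 0.7]
gripper_width: 91.1
```

```bash
python3 mv.py 632 316.4 180 74.07
```

```text
t 1.1 pos [ 421.7 -107.8  213.9] rot [179.99   0.     3.44] q [-16.   6. 106.  -0.  68. -19.] F [ 0.89 -0.57  0.67] w 91.1
shift [ 235.4 -410.8   33.8] turn [ 2.0000e-04  1.0000e-04 -1.2327e+00] rows 9.5
```

drive_tool:
  series:
    - [0, [23, -41, 0], [0, 0, -0.123]]
    - [0, [46, -82, 0], [0, 0, -0.246]]
    - [0, [69, -123, 0], [0, 0, -0.369]]
    - [0, [92, -164, 0], [0, 0, -0.492]]
    - [0, [115, -205, 0], [0, 0, -0.615]]

```text
time_s: 1.6
ee_pos: [525.2, 103.3, 213.6]
ee_rot: [180.0, 0.0, 38.7]
force: [0.5, -0.4, 0.1]
gripper_width: 91.1
```

```bash
python3 mv.py 632 316.4 180 74.07
```

```text
t 1.6 pos [525.2 103.3 213.6] rot [1.800e+02 4.000e-02 3.871e+01] q [ 10.  15.  95.  -0.  70. -29.] F [ 0.53 -0.42  0.06] w 91.1
shift [216.6 -99.5  33.5] turn [-2.000e-04  6.000e-04 -6.172e-01] rows 4.8
```

drive_tool:
  series:
    - [0, [43, -20, 6], [0, 0, -0.123]]
    - [0, [86, -39, 12], [0, 0, -0.246]]
    - [0, [129, -59, 18], [0, 0, -0.369]]
    - [0, [172, -79, 24], [0, 0, -0.492]]
    - [0, [212, -97, 30], [0, 0, -0.612]]

```text
time_s: 2.1
ee_pos: [631.3, 311.1, 182.9]
ee_rot: [-180.0, 0.0, 73.8]
force: [1.3, -0.2, 0.1]
gripper_width: 91.2
```

Run:
```python
from h import *
from workcell import env
from mv import plan
plan([632,316.4,110],74.07)
for n in("side","top"):
    f=env.grab_frame(n); cv2.imwrite(f"pics/{n}1.png",f["image"][:,:,::-1])
plan([632,316.4,110],74.07)
```

```text
t 2.1 pos [631.3 311.1 182.9] rot [-1.7996e+02  4.0000e-02  7.3770e+01] q [ 25.  31.  73.  -0.  76. -48.] F [ 1.31 -0.2   0.08] w 91.2
shift [ 5.4 -0.7 72.9] turn [-0.0007  0.0007 -0.0052] rows 1.5
t 2.2 pos [631.6 313.7 180.4] rot [-179.87    0.     73.76] q [ 25.  31.  73.   0.  76. -48.] F [-0.37  0.24 -0.13] w 91.5
shift [ 2.7 -0.2 70.4] turn [-0.0023  0.0001 -0.0055] rows 1.4
```

View pics/side1.png

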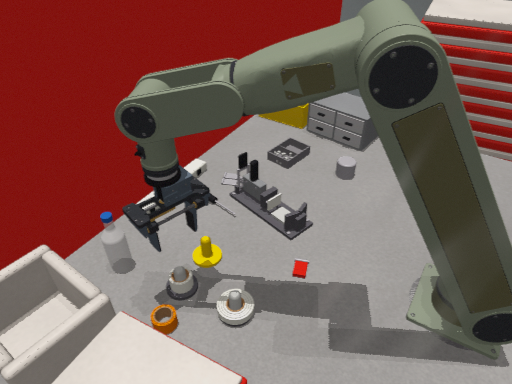

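Run:
```python
from h import *
s=load("side0.npz"); print(onz(s,121,266,0),onz(s,150,340,0))
t=load("top0.npz"); print(onz(t,152,126,0),onz(t,141,107,200))
```

```text
[824.68430675 350.94488253   0.        ] [595.76818804 474.79653486   0.        ]
[837.11502776 358.41838816   0.        ] [820.68300989 341.24678536 200.        ]
```

The arm now hovers over the roll at about (632,314), with the fingers straddling it and clear of the bottle and box. Descending.

drive_tool:
  series:
    - [0, [2, 0, 30], [0, 0, -0.005]]
    - [0, [2, 0, 60], [0, 0, -0.005]]
    - [0, [2, 0, 85], [0, 0, -0.005]]
    - [0, [2, 0, 100], [0, 0, -0.005]]
    - [0, [2, 0, 100], [0, 0, -0.005]]

```text
time_s: 2.7
ee_pos: [629.9, 309.7, 81.3]
ee_rot: [-179.8, 0.2, 73.7]
force: [0.2, 0.4, -0.2]
gripper_width: 91.6
```

```bash
python3 mv.py 632 316.4 20 74.07
```

```text
t 2.7 pos [629.9 309.7  81.3] rot [-179.77    0.22   73.7 ] q [ 25.  35.  81.  -0.  64. -48.] F [ 0.16  0.43 -0.17] w 91.6
shift [ 7.2  0.4 61.3] turn [-0.004   0.0038 -0.0065] rows 1.2
```

drive_tool:
  series:
    - [0, [3, 0, 0], [0, 0, 0]]
    - [0, [7, 0, 0], [0, 0, 0]]
    - [0, [7, 0, 0], [0, 0, 0]]
    - [0, [7, 0, 0], [0, 0, 0]]
    - [0, [7, 0, 0], [0, 0, 0]]

```text
time_s: 3.2
ee_pos: [633.6, 317.8, 84.5]
ee_rot: [180.0, -0.0, 73.7]
force: [0.8, -0.2, 0.5]
gripper_width: 91.1
```

Run:
```python
from h import *
from workcell import env
from mv import plan
plan([632,316.4,20],74.07)
for n in("side","top"):
    f=env.grab_frame(n); cv2.imwrite(f"pics/{n}2.png",f["image"][:,:,::-1]); np.savez(f"{n}2.npz",**f)
plan([632,316.4,20],74.07)
f=load("side2.npz"); cv2.imwrite("pics/s2c.png",cv2.resize(f["image"][190:330,90:270,::-1],None,fx=4,fy=4,interpolation=cv2.INTER_CUBIC))
```

```text
t 3.2 pos [633.6 317.8  84.5] rot [ 1.7996e+02 -2.0000e-02  7.3740e+01] q [ 26.  35.  80.  -0.  64. -48.] F [ 0.77 -0.2   0.5 ] w 91.1
shift [-1.8 -1.2 64.5] turn [ 0.0007 -0.0004 -0.0057] rows 1.3
t 3.3 pos [633.5 317.7  84.2] rot [ 1.7998e+02 -1.0000e-02  7.3740e+01] q [ 26.  35.  80.  -0.  64. -48.] F [0.88 0.02 1.01] w 91.3
shift [-1.7 -1.1 64.2] turn [ 0.0003 -0.0001 -0.0058] rows 1.3
```

View pics/s2c.png

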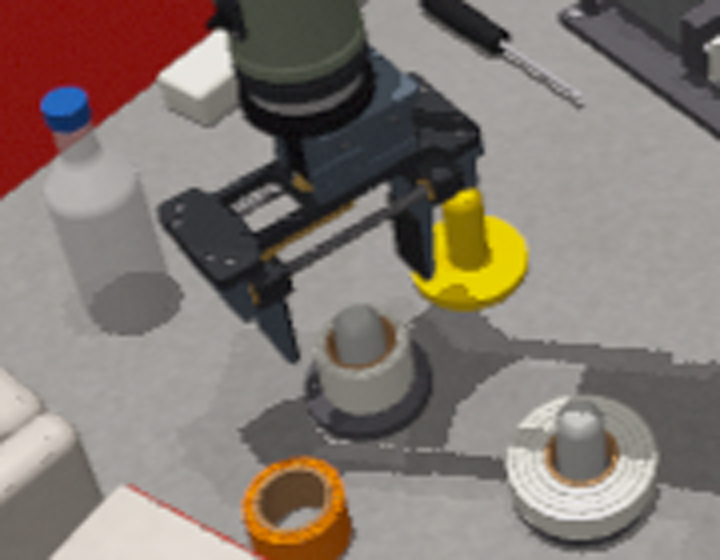

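The fingers straddle the roll, as seen in the side view near (180,278). Going down the remaining 64 mm.

drive_tool:
  series:
    - [0, [-2, -1, 20], [0, 0, -0.005]]
    - [0, [-2, -1, 40], [0, 0, -0.005]]
    - [0, [-2, -1, 55], [0, 0, -0.005]]
    - [0, [-2, -1, 64], [0, 0, -0.005]]
    - [0, [-2, -1, 64], [0, 0, -0.005]]

```text
time_s: 3.8
ee_pos: [631.2, 315.6, 18.3]
ee_rot: [-179.9, 0.1, 74.0]
force: [-0.1, -0.5, 0.5]
gripper_width: 90.8
```

drive_tool:
  series:
    - [0.25, [0, 0, 0], [0, 0, 0]]
    - [0.5, [0, 0, 0], [0, 0, 0]]
    - [0.6, [0, 0, 0], [0, 0, 0]]
    - [0.7, [0, 0, 0], [0, 0, 0]]
    - [0.8, [0, 0, 0], [0, 0, 0]]
  squeeze: 15

```text
time_s: 4.3
ee_pos: [632.3, 316.2, 20.6]
ee_rot: [179.9, -0.0, 74.0]
force: [0.2, -0.2, 2.8]
gripper_width: 60.5
```

```bash
python3 mv.py 632 316.4 20 74.07
```

```text
t 4.3 pos [632.3 316.2  20.6] rot [ 1.7995e+02 -4.0000e-02  7.4030e+01] q [ 26.  39.  84.  -0.  57. -48.] F [ 0.23 -0.16  2.81] w 60.5
shift [ 0.1 -0.3  0.6] turn [ 0.0009 -0.0008 -0.0007] rows 0.0
```

drive_tool:
  series:
    - [1, [0, 0, 0], [0, 0, 0]]
    - [1, [0, 0, -10], [0, 0, 0]]
    - [1, [0, 0, -30], [0, 0, 0]]
    - [1, [0, 0, -55], [0, 0, 0]]
    - [1, [0, 0, -80], [0, 0, 0]]
  squeeze: 22

```text
time_s: 4.8
ee_pos: [631.6, 315.8, 100.7]
ee_rot: [-180.0, 0.0, 74.0]
force: [0.6, -0.1, -1.8]
gripper_width: 60.1
```

drive_tool:
  series:
    - [1, [0, 0, -20], [0, 0, 0]]
    - [1, [0, 0, -40], [0, 0, 0]]
    - [1, [0, 0, -50], [0, 0, 0]]
    - [1, [0, 0, -50], [0, 0, 0]]
    - [1, [0, 0, -50], [0, 0, 0]]

```text
time_s: 5.3
ee_pos: [631.4, 315.8, 149.1]
ee_rot: [-179.9, 0.1, 74.0]
force: [-0.6, -0.6, -1.4]
gripper_width: 60.5
```

Run:
```python
from h import *
from workcell import env
from mv import plan
a=np.radians(164.07);o=np.array([595.39,-73.72]);p=o+70*np.array([np.cos(a),np.sin(a)]);print(p)
plan([*p,150],74.07)
f=env.grab_frame("side");np.savez("side3.npz",**f)
cv2.imwrite("pics/s3.png",f["image"][:,:,::-1])
```

```text
[528.07815869 -54.50760766]
t 5.3 pos [631.4 315.8 149.1] rot [-1.7994e+02  6.0000e-02  7.4030e+01] q [ 26.  33.  76.  -0.  72. -48.] F [-0.62 -0.55 -1.38] w 60.5
shift [-384.5    2.5   -0.5] turn [-0.001   0.001  -0.0007] rows 7.7
```

View pics/s3.png

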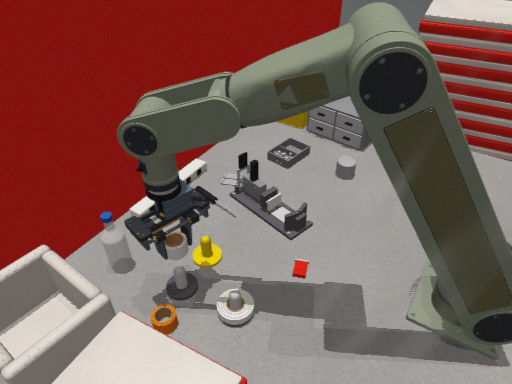

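The roll is off its spindle and held level (side view around (176,243)). Moving it to the clamp.

drive_tool:
  series:
    - [1, [-25, 0, 0], [0, 0, 0]]
    - [1, [-65, 0, 0], [0, 0, 0]]
    - [1, [-110, 1, 0], [0, 0, 0]]
    - [1, [-155, 1, 0], [0, 0, 0]]
    - [1, [-200, 1, 0], [0, 0, 0]]

```text
time_s: 5.85
ee_pos: [576.4, 121.8, 148.5]
ee_rot: [-179.9, 0.1, 74.1]
force: [0.3, -0.9, -0.4]
gripper_width: 60.3
```

drive_tool:
  series:
    - [1, [-45, 0, 0], [0, 0, 0]]
    - [1, [-90, 1, 0], [0, 0, 0]]
    - [1, [-135, 1, 0], [0, 0, 0]]
    - [1, [-170, 2, 0], [0, 0, 0]]
    - [1, [-184, 2, 0], [0, 0, 0]]

```text
time_s: 6.35
ee_pos: [527.4, -56.5, 148.9]
ee_rot: [-179.9, 0.1, 73.9]
force: [-0.0, 0.9, -0.7]
gripper_width: 60.2
```

drive_tool:
  series:
    - [1, [0, 0, 10], [0, 0, 0]]
    - [1, [0, 0, 25], [0, 0, 0]]
    - [1, [0, 0, 35], [0, 0, 0]]
    - [1, [0, 0, 40], [0, 0, 0]]
    - [1, [0, 0, 40], [0, 0, 0]]

```text
time_s: 6.85
ee_pos: [528.8, -53.0, 108.8]
ee_rot: [-179.9, 0.0, 74.1]
force: [-0.9, 0.1, -1.7]
gripper_width: 60.4
```

Run:
```python
from h import *
from workcell import env
from mv import plan
plan([528.1,-54.5,30.6],74.07)
for n in("side","top"):
    f=env.grab_frame(n); cv2.imwrite(f"pics/{n}4.png",f["image"][:,:,::-1]); np.savez(f"{n}4.npz",**f)
plan([528.1,-54.5,30.6],74.07)
a=cv2.resize(load("side4.npz")["image"][120:240,210:330,::-1],(390,390),interpolation=cv2.INTER_CUBIC)
b=cv2.resize(load("top4.npz")["image"][130:250,225:345,::-1],(390,390),interpolation=cv2.INTER_CUBIC)
cv2.imwrite("pics/c4.png",np.hstack([a,b]))
```

```text
t 6.85 pos [528.8 -53.  108.8] rot [-1.7987e+02  1.0000e-02  7.4100e+01] q [ -7.  20. 104.   0.  56. -81.] F [-0.85  0.14 -1.69] w 60.4
shift [-1.6 -0.  78.2] turn [-0.0022  0.0002  0.0005] rows 1.6
t 6.95 pos [529.5 -53.4 110. ] rot [179.98  -0.    74.07] q [ -7.  20. 104.   0.  56. -81.] F [ 0.26 -0.18  0.57] w 60.4
shift [-1.4 -1.1 79.4] turn [ 0.0003 -0.0001  0.0001] rows 1.6
```

View pics/c4.png

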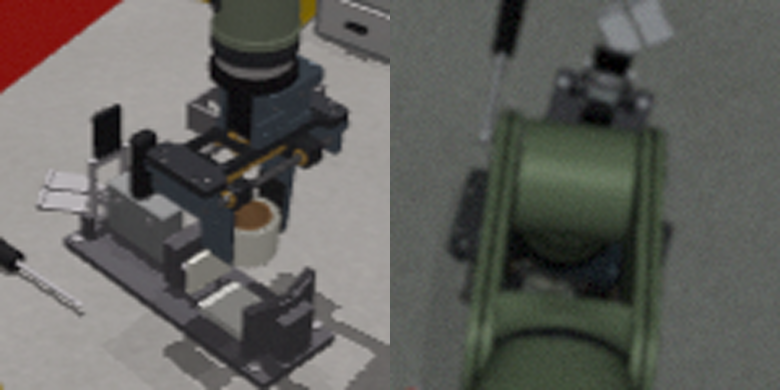

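The roll hangs above the bed, clear of both pad and anvil. Lowering it.

drive_tool:
  series:
    - [1, [-1, -1, 20], [0, 0, 0]]
    - [1, [-1, -1, 40], [0, 0, 0]]
    - [1, [-1, -1, 55], [0, 0, 0]]
    - [1, [-1, -1, 63], [0, 0, 0]]
    - [1, [-1, -1, 65], [0, 0, 0]]

```text
time_s: 7.45
ee_pos: [527.9, -54.5, 44.6]
ee_rot: [-180.0, 0.0, 74.0]
force: [-0.6, -0.3, -1.1]
gripper_width: 60.3
```

drive_tool:
  series:
    - [1, [0, 0, 0], [0, 0, 0]]
    - [1, [0, 0, 4], [0, 0, 0]]
    - [1, [0, 0, 8], [0, 0, 0]]
    - [1, [0, 0, 10], [0, 0, 0]]
    - [1, [0, 0, 10], [0, 0, 0]]

```text
time_s: 7.95
ee_pos: [527.7, -54.6, 34.7]
ee_rot: [-180.0, 0.0, 74.0]
force: [0.5, -0.4, -1.6]
gripper_width: 60.0
```

Run:
```python
from h import *
from workcell import env
from mv import plan
plan([528.1,-54.5,30.6],74.07)
for n in("side",):
    f=env.grab_frame(n); np.savez(f"{n}5.npz",**f)
plan([528.1,-54.5,30.6],74.07)
cv2.imwrite("pics/c5.png",cv2.resize(load("side5.npz")["image"][130:240,210:330,::-1],None,fx=5,fy=5,interpolation=cv2.INTER_CUBIC))
```

```text
t 7.95 pos [527.7 -54.6  34.7] rot [-1.7997e+02  1.0000e-02  7.4020e+01] q [ -7.  25. 109.  -0.  46. -81.] F [ 0.52 -0.43 -1.61] w 60.0
shift [0.3 0.4 4.1] turn [-0.0004  0.0002 -0.0008] rows 0.1
t 8.0 pos [527.8 -54.6  34.9] rot [-1.7999e+02  1.0000e-02  7.4020e+01] q [ -7.  25. 109.  -0.  46. -81.] F [ 1.23 -0.15 -1.22] w 60.7
shift [0.2 0.2 4.3] turn [-0.0001  0.0001 -0.0008] rows 0.1
```

View pics/c5.png

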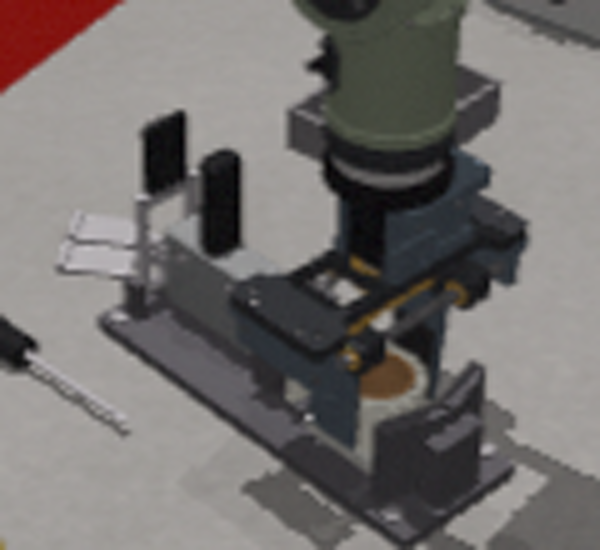

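drive_tool:
  series:
    - [1, [0, 0, 2], [0, 0, 0]]
    - [1, [0, 0, 3], [0, 0, 0]]
    - [1, [0, 0, 4], [0, 0, 0]]
    - [1, [0, 0, 4], [0, 0, 0]]
    - [1, [0, 0, 4], [0, 0, 0]]

```text
time_s: 8.5
ee_pos: [527.9, -54.7, 30.9]
ee_rot: [180.0, 0.0, 74.0]
force: [-1.0, -0.7, -0.5]
gripper_width: 60.7
```

```bash
python3 mv.py 528.1 -54.5 30.6 74.07
```

```text
t 8.5 pos [527.9 -54.7  30.9] rot [180.     0.    74.03] q [ -7.  25. 109.  -0.  46. -81.] F [-1.05 -0.66 -0.49] w 60.7
shift [0.2 0.1 0.3] turn [ 0.      0.0001 -0.0007] rows 0.0
```

Now within about 0.5 mm of the bed. Releasing gently.

drive_tool:
  series:
    - [0.3, [0, 0, 0], [0, 0, 0]]
    - [0.2, [0, 0, 0], [0, 0, 0]]
    - [0.05, [0, 0, 0], [0, 0, 0]]
    - [0.0, [0, 0, 0], [0, 0, 0]]
    - [0, [0, 0, 0], [0, 0, 0]]

```text
time_s: 9.0
ee_pos: [527.9, -54.7, 31.0]
ee_rot: [180.0, 0.0, 74.0]
force: [-0.7, -0.5, -0.8]
gripper_width: 90.4
```

drive_tool:
  series:
    - [0, [0, 0, -10], [0, 0, 0]]
    - [0, [0, 0, -35], [0, 0, 0]]
    - [0, [0, 0, -75], [0, 0, 0]]
    - [0, [0, 0, -120], [0, 0, 0]]
    - [0, [0, 0, -165], [0, 0, 0]]

```text
time_s: 9.5
ee_pos: [527.5, -54.6, 198.3]
ee_rot: [180.0, 0.0, 74.0]
force: [0.7, -0.5, -0.6]
gripper_width: 91.3
```

Run:
```python
from h import *
from workcell import env
from mv import plan
a=np.radians(164.07);o=np.array([595.39,-73.72]);
for x in (-160,-150):
  p=o+x*np.array([np.cos(a),np.sin(a)]);print(p)
plan([*p,210],74.07)
for n in("side","top"):
    f=env.grab_frame(n); np.savez(f"{n}6.npz",**f)
cv2.imwrite("pics/c6.png",cv2.resize(load("side6.npz")["image"][130:240,210:330,::-1],None,fx=5,fy=5,interpolation=cv2.INTER_CUBIC))
```

```text
[ 749.24563728 -117.63403963]
[ 739.62965995 -114.88941215]
t 9.5 pos [527.5 -54.6 198.3] rot [179.98   0.    74.03] q [ -7.  15.  97.  -0.  68. -81.] F [ 0.66 -0.47 -0.55] w 91.3
shift [  0.4 220.5 -11.6] turn [ 0.0003  0.     -0.0007] rows 4.4
```

View pics/c6.png

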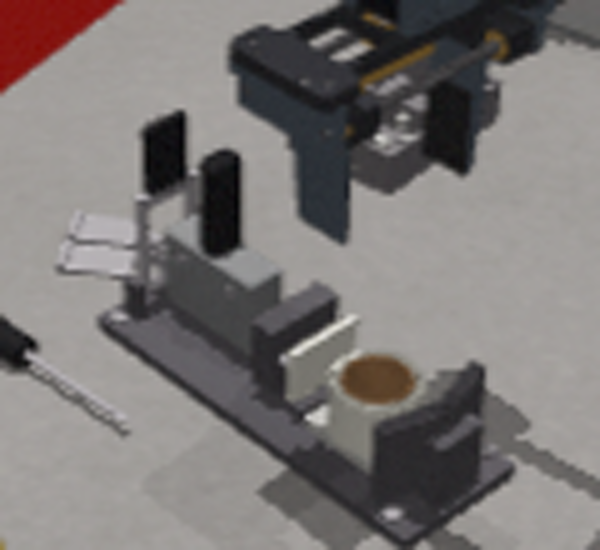

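The roll stands upright on the bed between pad and anvil. Now I'll close the fingers and go over to the far side of the trigger.

drive_tool:
  series:
    - [0.3, [0, 30, -10], [0, 0, 0]]
    - [0.6, [0, 75, -12], [0, 0, 0]]
    - [1, [0, 120, -12], [0, 0, 0]]
    - [1, [0, 165, -12], [0, 0, 0]]
    - [1, [0, 210, -12], [0, 0, 0]]

```text
time_s: 10.1
ee_pos: [731.0, -112.8, 207.9]
ee_rot: [-180.0, 0.0, 74.0]
force: [-0.2, -0.2, 0.9]
gripper_width: 53.5
```

drive_tool:
  series:
    - [1, [0, 25, 0], [0, 0, 0]]
    - [1, [0, 32, 0], [0, 0, 0]]
    - [1, [0, 32, 0], [0, 0, 0]]
    - [1, [0, 32, 0], [0, 0, 0]]
    - [1, [0, 32, 0], [0, 0, 0]]

```text
time_s: 10.6
ee_pos: [759.4, -120.8, 208.9]
ee_rot: [-180.0, 0.0, 74.0]
force: [-0.3, 0.1, 0.9]
gripper_width: 13.9
```

Run:
```python
from h import *
from workcell import env
from mv import plan
a=np.radians(164.07);o=np.array([595.39,-73.72]);
p=o-170*np.array([np.cos(a),np.sin(a)]);print(p)
plan([*p,118],74.07)
for n in("side","top"):
    f=env.grab_frame(n); np.savez(f"{n}7.npz",**f)
a=cv2.resize(load("side7.npz")["image"][110:240,200:330,::-1],(390,390),interpolation=cv2.INTER_CUBIC)
b=cv2.resize(load("top7.npz")["image"][110:250,225:365,::-1],(390,390),interpolation=cv2.INTER_CUBIC)
cv2.imwrite("pics/c7.png",np.hstack([a,b]))
```

```text
[ 758.86161461 -120.37866711]
t 10.6 pos [ 759.4 -120.8  208.9] rot [-180.      0.     74.04] q [-10.  37.  59.  -0.  84. -84.] F [-0.34  0.05  0.87] w 13.9
shift [ 0.2 -0.6 90.9] turn [-0.0001  0.     -0.0005] rows 1.8
```

View pics/c7.png

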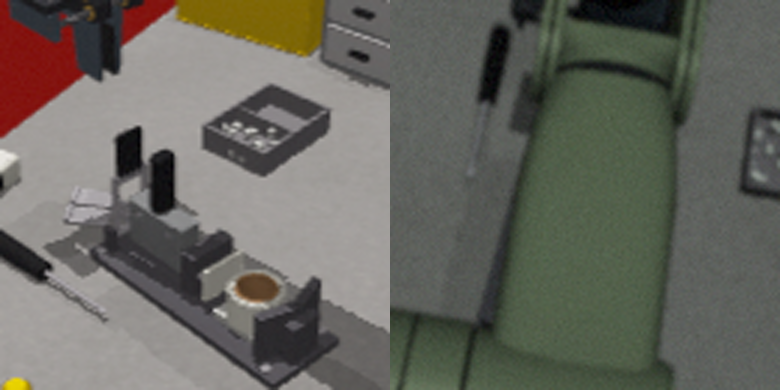

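drive_tool:
  series:
    - [1, [0, -1, 25], [0, 0, 0]]
    - [1, [0, -1, 50], [0, 0, 0]]
    - [1, [0, -1, 75], [0, 0, 0]]
    - [1, [0, -1, 89], [0, 0, 0]]
    - [1, [0, -1, 91], [0, 0, 0]]

```text
time_s: 11.2
ee_pos: [758.2, -120.6, 115.0]
ee_rot: [-179.8, 0.0, 74.0]
force: [-0.4, 0.5, 0.5]
gripper_width: 0.6
```

drive_tool:
  series:
    - [1, [0, -2, 0], [0, 0, 0]]
    - [1, [0, -4, 0], [0, 0, 0]]
    - [1, [0, -6, 0], [0, 0, 0]]
    - [1, [0, -8, 0], [0, 0, 0]]
    - [1, [0, -10, 0], [0, 0, 0]]

```text
time_s: 11.7
ee_pos: [750.0, -118.2, 117.6]
ee_rot: [179.9, -0.0, 74.0]
force: [0.1, 0.1, 0.2]
gripper_width: 0.4
```

```bash
cat > look.py <<'E'
import sys
from h import *
from workcell import env
a=np.radians(164.07);o=np.array([595.39,-73.72]);ex=np.array([np.cos(a),np.sin(a)]);ey=np.array([-ex[1],ex[0]])
k=sys.argv[1]
s=env.state(); d=s["ee_pos"][:2]-o
print("t",round(s["time_s"],2),"clamp xyz",(d@ex).round(2),(d@ey).round(2),s["ee_pos"][2].round(2),"rot",s["ee_rot"].round(2),"w",round(s["gripper_width"],1))
F=s["force"]; print("F along ex",round(F[:2]@ex,2),"ey",round(F[:2]@ey,2),"z",round(F[2],2))
if len(sys.argv)>2:
    f=env.grab_frame("side"); np.savez(f"side{k}.npz",**f)
    cv2.imwrite(f"pics/c{k}.png",cv2.resize(f["image"][125:240,220:330,::-1],None,fx=5,fy=5,interpolation=cv2.INTER_CUBIC))
    s=env.state();F=s["force"]; print("F2 along ex",round(F[:2]@ex,2),"ey",round(F[:2]@ey,2),"z",round(F[2],2), "x",((s["ee_pos"][:2]-o)@ex).round(2))
E
python3 look.py 8 p
```

```text
t 11.7 clamp xyz -160.87 0.35 117.64 rot [179.94  -0.    74.03] w 0.4
F along ex -0.09 ey -0.1 z 0.2
F2 along ex 0.05 ey -0.17 z -0.46 x -160.48
```

View pics/c8.png

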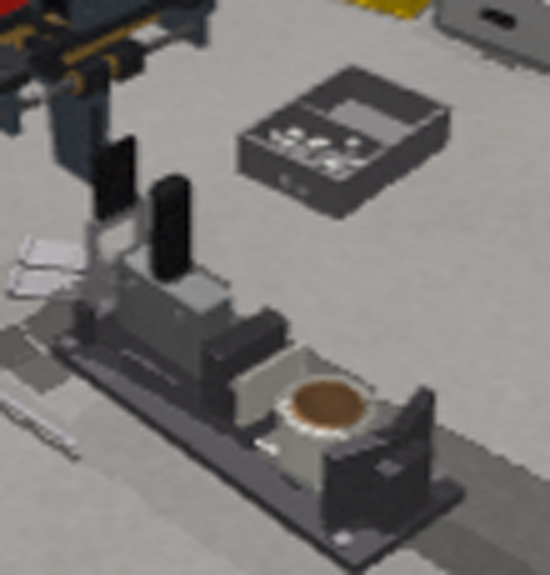

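The fingers are behind the paddle with 15 mm of gap, and the roll, pad and jaw are all in view. First stroke: the first 17 mm of jaw travel is free, so a near-full draw is safe.

drive_tool:
  series:
    - [1, [0, -6, 0], [0, 0, 0]]
    - [1, [0, -12, 0], [0, 0, 0]]
    - [1, [0, -18, 0], [0, 0, 0]]
    - [1, [0, -24, 0], [0, 0, 0]]
    - [1, [0, -30, 0], [0, 0, 0]]

```text
time_s: 12.25
ee_pos: [721.8, -110.2, 117.1]
ee_rot: [179.8, -0.0, 74.0]
force: [5.1, -1.6, -1.9]
gripper_width: 0.6
```

```bash
python3 look.py 9 p
```

```text
t 12.25 clamp xyz -131.59 0.37 117.06 rot [179.82  -0.    74.03] w 0.6
F along ex -5.32 ey 0.18 z -1.86
F2 along ex -3.64 ey 0.58 z -1.58 x -130.29
```

drive_tool:
  series:
    - [1, [0, -5, 0], [0, 0, 0]]
    - [1, [0, -10, 0], [0, 0, 0]]
    - [1, [0, -13, 0], [0, 0, 0]]
    - [1, [0, -13, 0], [0, 0, 0]]
    - [1, [0, -13, 0], [0, 0, 0]]

```text
time_s: 12.8
ee_pos: [708.6, -106.3, 117.2]
ee_rot: [180.0, 0.0, 74.0]
force: [4.1, -0.9, -0.6]
gripper_width: 0.7
```

```bash
python3 look.py 10 p
```

```text
t 12.8 clamp xyz -117.79 0.31 117.24 rot [180.     0.    74.03] w 0.7
F along ex -4.15 ey -0.22 z -0.57
F2 along ex -3.34 ey 0.49 z -0.1 x -117.81
```

View pics/c10.png

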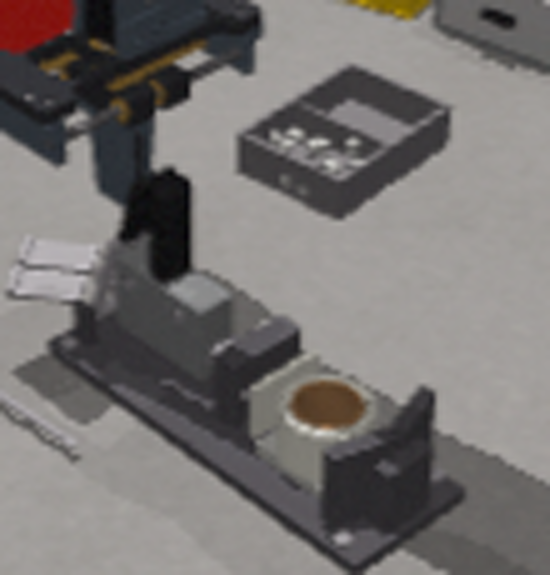

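The jaw has advanced, with the pad now near the roll (pad corner at about (250,385) in the crop). I'll extract profiles along the clamp's x on the visible −y side to track pad, jaw and roll.

```bash
cat > prof.py <<'E'
import sys
from h import *
from scipy.ndimage import map_coordinates
a=np.radians(164.07);o=np.array([595.39,-73.72]);ex=np.array([np.cos(a),np.sin(a)]);ey=np.array([-ex[1],ex[0]])
def w(x,y,z): return np.array([*(o+ex*x+ey*y),z])
def profile(f,xs,ys,zs):
    g=cv2.cvtColor(f["image"],cv2.COLOR_RGB2GRAY).astype(float); out=[]
    for y in ys:
        for z in zs:
            P=np.array([proj(f,w(x,y,z)) for x in xs]); out.append(map_coordinates(g,[P[:,1],P[:,0]],order=1))
    return np.mean(out,0)
E
python3 - <<'E'
from prof import *
xs=np.arange(-30,64,2)
print("x      ",xs)
for k in (0,6,8,9,10):
    f=load(f"side{k}.npz"); print(k,"z50y-28",profile(f,xs,[-28],[40,45,50,55]).astype(int))
for k in (0,6,8,9,10):
    f=load(f"side{k}.npz"); print(k,"z76 jaw",profile(f,xs,[-25,-20,-15,-10,-5,0],[76]).astype(int))
E
python3 - <<'E'
import cv2,numpy as np
from h import *
o=[]
for k in (8,10):
    f=load(f"side{k}.npz"); o.append(cv2.resize(f["image"][180:235,250:315,::-1],None,fx=6,fy=6,interpolation=cv2.INTER_NEAREST))
cv2.imwrite("pics/cmp.png",np.hstack(o))
E
```

```text
x       [-30 -28 -26 -24 -22 -20 -18 -16 -14 -12 -10  -8  -6  -4  -2   0   2   4
   6   8  10  12  14  16  18  20  22  24  26  28  30  32  34  36  38  40
  42  44  46  48  50  52  54  56  58  60  62]
0 z50y-28 [ 61  61  62  62  61  61  61  62  58  52  48  45  42  42  41  41  42  42
  42  42  44  45  49  49  55  76  95 105 116 118 119 119 117 114 112 109
 104  98  91  91 105 123 140 153 168 185 200]
6 z50y-28 [ 61  61  62  62  62  62  62  62  58  52  47  44  41  42  42  42  43  43
  42  41  42  43  47  49  56  76  95 105 115 117 118 117 115 112 109 106
 101  96  89  89 102 118 130 130 131 126 118]
8 z50y-28 [ 62  62  61  61  61  61  61  62  57  52  47  45  42  42  42  42  42  41
  41  40  41  43  45  46  54  75  94 104 115 117 117 116 112 105  98  91
  84  79  70  65  68  76  89 100 109 115 118]
9 z50y-28 [ 61  62  62  62  61  61  61  62  60  57  53  48  44  42  41  41  40  41
  42  42  42  41  42  43  45  47  49  67  88 101 112 117 118 117 114 109
 100  91  84  79  81  86  92  99 108 114 118]
10 z50y-28 [ 61  61  61  61  62  61  61  62  61  59  58  57  56  52  49  47  45  43
  42  41
[... 421 characters left out ...]
 40  41  48  71 116 169 198 189 154 125 117 117
 117 117 117 118 121 132 154 171 164 139 112]
8 z76 jaw [ 68  67  66  66  66  66  66  66  65  61  57  53  51  52  52  52  52  52
  51  48  44  41  40  40  40  40  43  53  77 110 132 134 125 117 116 116
 116 116 116 117 118 120 124 130 130 122 110]
9 z76 jaw [ 69  67  67  67  67  67  66  67  67  68  70  73  73  73  70  71  71  70
  69  70  69  61  49  42  40  40  41  41  42  50  71 105 131 139 129 120
 117 116 116 117 117 120 125 130 129 121 108]
10 z76 jaw [ 69  68  67  67  67  67  66  67  68  69  72  77  84  98 110 107  91  78
  74  72  72  70  72  72  66  57  47  42  41  40  40  41  45  58  87 123
 139 135 124 118 117 119 124 131 129 121 108]
```

View pics/cmp.png

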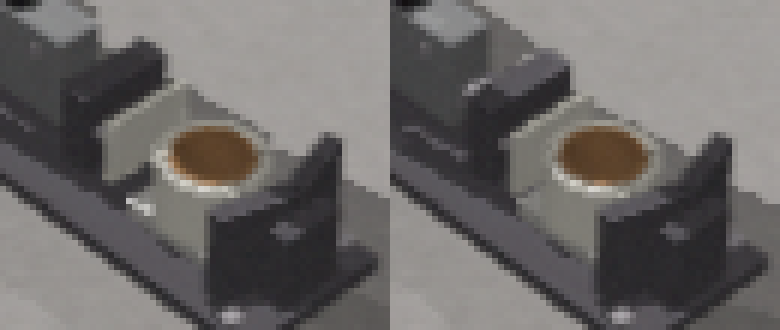

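Tracking works: the pad edge moved from x=20.0 to 32.4, so the jaw advanced 12.4 mm. It now needs about 24 mm more to bring the roll home. Letting the trigger back, then a second draw.

drive_tool:
  series:
    - [1, [0, 10, 0], [0, 0, 0]]
    - [1, [0, 20, 0], [0, 0, 0]]
    - [1, [0, 30, 0], [0, 0, 0]]
    - [1, [0, 34, 0], [0, 0, 0]]
    - [1, [0, 34, 0], [0, 0, 0]]

```text
time_s: 13.35
ee_pos: [741.0, -115.7, 116.1]
ee_rot: [-179.9, 0.0, 74.0]
force: [-0.6, 0.3, -0.2]
gripper_width: 0.5
```

```bash
cat > meas.py <<'E'
from prof import *
def cross(xs,v,lo,hi,level,rising):
    m=(xs>=lo)&(xs<=hi); x=xs[m];u=v[m]
    for i in range(len(x)-1):
        if (rising and u[i]<level<=u[i+1]) or (not rising and u[i]>level>=u[i+1]): return x[i]+(x[1]-x[0])*(level-u[i])/(u[i+1]-u[i])
def meas(f,lo=15):
    xs=np.arange(-10,75,.5); p=profile(f,xs,[-28],[40,45,50,55]); P=cross(xs,p,lo,72,75,True)
    q=profile(f,xs,[-25,-20,-15,-10,-5,0],[76]); 
    J=None
    if P:
        m=(xs>P-22)&(xs<P-14); b=(xs>P-9)&(xs<P-3); L=(np.median(q[m])+q[b].min())/2; J=cross(xs,q,P-20,P-3,L,False)
    # roll: brown bore centroid at z=62
    im=f["image"]; h=cv2.cvtColor(im,cv2.COLOR_RGB2HSV); m=((h[...,0]>5)&(h[...,0]<22)&(h[...,1]>90)&(h[...,2]>40)).astype(np.uint8)
    u,v=np.int32(proj(f,w(80,0,62))); mm=np.zeros_like(m); mm[v-18:v+18,u-22:u+22]=m[v-18:v+18,u-22:u+22]
    M=cv2.moments(mm,True); c=(M["m10"]/M["m00"],M["m01"]/M["m00"]); d=onz(f,*c,62)[:2]-o
    print("pad edge",P and round(P,2),"jaw edge",J and round(J,2),"bore area",M["m00"],"bore clamp xy",(d@ex).round(2),(d@ey).round(2))
if __name__=="__main__":
    for k in sys.argv[1:]: meas(load(f"side{k}.npz"))
E
python3 look.py 11 p; python3 meas.py 6 8 9 10 11
```

```text
t 13.35 clamp xyz -151.56 0.39 116.12 rot [-1.7986e+02  1.0000e-02  7.4020e+01] w 0.5
F along ex 0.68 ey -0.11 z -0.18
F2 along ex 0.65 ey 0.26 z -0.73 x -151.25
pad edge 19.87 jaw edge 8.48 bore area 108.0 bore clamp xy 71.93 0.35
pad edge 19.99 jaw edge 8.82 bore area 106.0 bore clamp xy 71.87 0.29
pad edge 24.7 jaw edge 13.04 bore area 106.0 bore clamp xy 71.79 0.66
pad edge 32.32 jaw edge 20.24 bore area 103.0 bore clamp xy 71.74 0.84
pad edge 31.39 jaw edge 20.16 bore area 107.0 bore clamp xy 71.75 0.45
```

drive_tool:
  series:
    - [1, [0, -7, 0], [0, 0, 0]]
    - [1, [0, -14, 0], [0, 0, 0]]
    - [1, [0, -20, 0], [0, 0, 0]]
    - [1, [0, -25, 0], [0, 0, 0]]
    - [1, [0, -29, 0], [0, 0, 0]]

```text
time_s: 13.9
ee_pos: [713.7, -107.8, 117.5]
ee_rot: [179.9, -0.0, 74.0]
force: [3.9, -0.6, -1.4]
gripper_width: 0.7
```

drive_tool:
  series:
    - [1, [0, -3, 0], [0, 0, 0]]
    - [1, [0, -5, 0], [0, 0, 0]]
    - [1, [0, -5, 0], [0, 0, 0]]
    - [1, [0, -5, 0], [0, 0, 0]]
    - [1, [0, -5, 0], [0, 0, 0]]

```text
time_s: 14.4
ee_pos: [708.8, -106.4, 117.3]
ee_rot: [180.0, -0.0, 74.0]
force: [4.8, -2.3, 0.9]
gripper_width: 0.6
```

```bash
python3 look.py 12 p; python3 meas.py  12
```

```text
t 14.4 clamp xyz -118.01 0.32 117.32 rot [179.97  -0.    74.02] w 0.6
F along ex -5.22 ey 0.86 z 0.9
F2 along ex -3.81 ey -1.58 z 1.13 x -118.03
pad edge 41.82 jaw edge 27.64 bore area 105.0 bore clamp xy 77.69 1.34
```

View pics/c12.png

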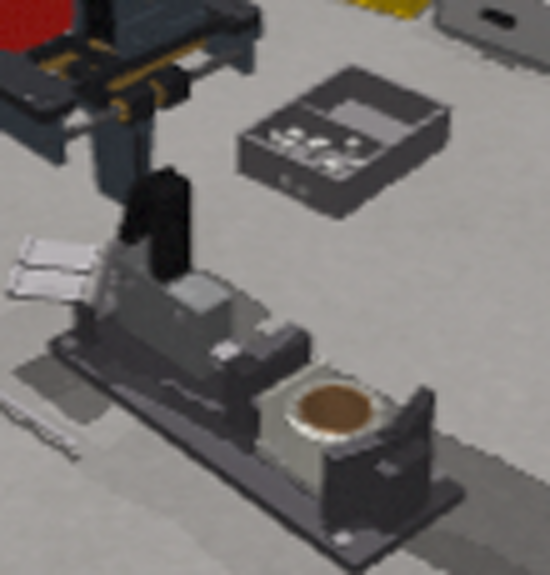

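The roll has been pushed about 6 mm (now near x=76) and about 14 mm remains. Another full draw (at most 14 mm) is safe.

drive_tool:
  series:
    - [1, [0, 10, 0], [0, 0, 0]]
    - [1, [0, 20, 0], [0, 0, 0]]
    - [1, [0, 30, 0], [0, 0, 0]]
    - [1, [0, 34, 0], [0, 0, 0]]
    - [1, [0, 34, 0], [0, 0, 0]]

```text
time_s: 14.95
ee_pos: [740.8, -115.7, 116.1]
ee_rot: [-179.8, 0.0, 74.0]
force: [-0.1, -0.5, -0.2]
gripper_width: 0.4
```

```bash
python3 look.py 13 p; python3 meas.py  13
```

```text
t 14.95 clamp xyz -151.36 0.41 116.06 rot [-1.7984e+02  1.0000e-02  7.4020e+01] w 0.4
F along ex -0.03 ey 0.54 z -0.2
F2 along ex -0.14 ey 0.35 z -0.14 x -151.07
pad edge 41.17 jaw edge 29.5 bore area 106.0 bore clamp xy 77.87 1.22
```

drive_tool:
  series:
    - [1, [0, -6, 0], [0, 0, 0]]
    - [1, [0, -12, 0], [0, 0, 0]]
    - [1, [0, -17, 0], [0, 0, 0]]
    - [1, [0, -21, 0], [0, 0, 0]]
    - [1, [0, -25, 0], [0, 0, 0]]

```text
time_s: 15.5
ee_pos: [717.7, -109.0, 117.4]
ee_rot: [179.9, -0.0, 74.0]
force: [4.7, -1.7, -2.1]
gripper_width: 0.5
```

```bash
python3 look.py 14 p; python3 meas.py  14
```

```text
t 15.5 clamp xyz -127.26 0.33 117.36 rot [179.86  -0.    74.03] w 0.5
F along ex -4.96 ey 0.3 z -2.09
F2 along ex -4.11 ey 0.49 z -2.15 x -126.48
pad edge 46.14 jaw edge 36.0 bore area 108.0 bore clamp xy 83.57 1.76
```

View pics/c14.png

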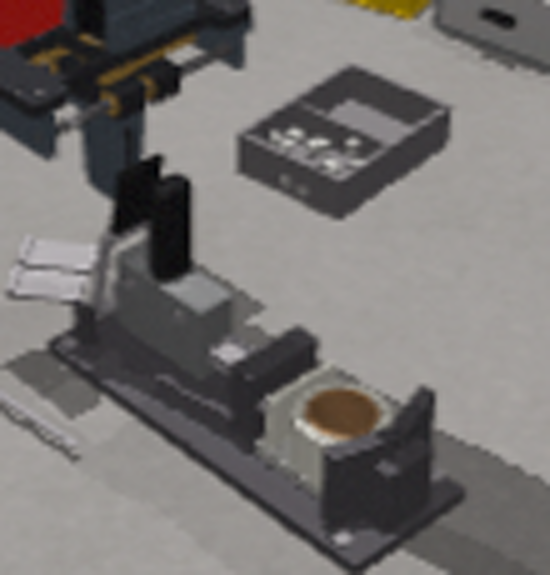

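The roll is at about x=81.7, with about 8 mm to go. Finishing this draw adds about 4–5 mm, which is safe.

drive_tool:
  series:
    - [1, [0, -3, 0], [0, 0, 0]]
    - [1, [0, -6, 0], [0, 0, 0]]
    - [1, [0, -9, 0], [0, 0, 0]]
    - [1, [0, -9, 0], [0, 0, 0]]
    - [1, [0, -9, 0], [0, 0, 0]]

```text
time_s: 16.05
ee_pos: [708.9, -106.4, 117.3]
ee_rot: [179.9, -0.0, 74.0]
force: [3.2, -1.4, -0.8]
gripper_width: 0.5
```

```bash
python3 look.py 15 p; python3 meas.py  15
```

```text
t 16.05 clamp xyz -118.14 0.31 117.33 rot [179.95  -0.    74.03] w 0.5
F along ex -3.43 ey 0.46 z -0.78
F2 along ex -3.43 ey 0.43 z -0.26 x -118.11
pad edge 50.7 jaw edge 40.35 bore area 101.0 bore clamp xy 87.55 2.83
```

drive_tool:
  series:
    - [1, [0, 10, 0], [0, 0, 0]]
    - [1, [0, 20, 0], [0, 0, 0]]
    - [1, [0, 30, 0], [0, 0, 0]]
    - [1, [0, 34, 0], [0, 0, 0]]
    - [1, [0, 34, 0], [0, 0, 0]]

```text
time_s: 16.6
ee_pos: [740.9, -115.7, 116.2]
ee_rot: [-179.9, 0.0, 74.0]
force: [0.3, -0.2, -1.2]
gripper_width: 0.6
```

```bash
python3 look.py 16 p; python3 meas.py  16
```

```text
t 16.6 clamp xyz -151.46 0.39 116.19 rot [-1.7985e+02  1.0000e-02  7.4020e+01] w 0.6
F along ex -0.31 ey 0.14 z -1.19
F2 along ex 0.28 ey -0.22 z -0.62 x -151.14
pad edge 49.99 jaw edge 39.64 bore area 100.0 bore clamp xy 87.71 2.68
```

View pics/c16.png

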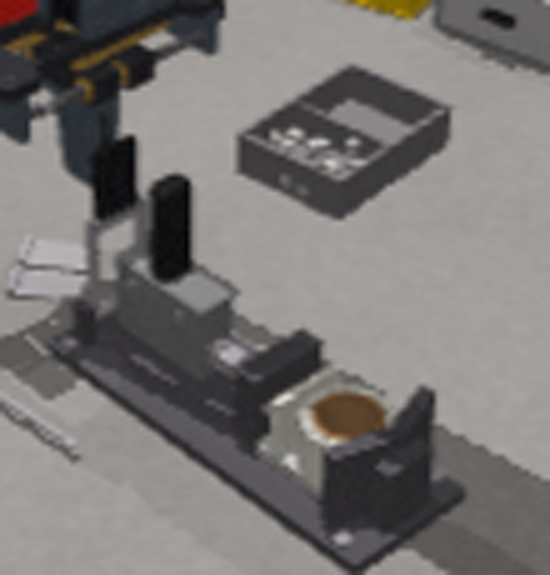

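By the bore reading (with its roughly 2 mm offset) the roll is near x=86. The last draw should lose about 4 mm to the teeth, then close 4 mm and press in about 6 mm. I'll draw it in steps, watching force and image.

drive_tool:
  series:
    - [1, [0, -6, 0], [0, 0, 0]]
    - [1, [0, -12, 0], [0, 0, 0]]
    - [1, [0, -17, 0], [0, 0, 0]]
    - [1, [0, -20, 0], [0, 0, 0]]
    - [1, [0, -21, 0], [0, 0, 0]]

```text
time_s: 17.15
ee_pos: [721.9, -110.2, 117.4]
ee_rot: [179.8, -0.0, 74.0]
force: [5.3, -1.8, -2.7]
gripper_width: 0.1
```

```bash
python3 look.py 17 p; python3 meas.py  17
```

```text
t 17.15 clamp xyz -131.65 0.36 117.41 rot [179.8   -0.    74.03] w 0.1
F along ex -5.58 ey 0.29 z -2.74
F2 along ex -4.86 ey 0.5 z -2.68 x -131.62
pad edge 51.51 jaw edge 43.01 bore area 101.0 bore clamp xy 87.78 2.47
```

drive_tool:
  series:
    - [1, [0, -1, 0], [0, 0, 0]]
    - [1, [0, -2, 0], [0, 0, 0]]
    - [1, [0, -3, 0], [0, 0, 0]]
    - [1, [0, -3, 0], [0, 0, 0]]
    - [1, [0, -3, 0], [0, 0, 0]]

```text
time_s: 17.7
ee_pos: [719.6, -109.5, 117.4]
ee_rot: [179.8, -0.0, 74.0]
force: [5.8, -1.0, -2.9]
gripper_width: 0.5
```

```bash
python3 look.py 18 p; python3 meas.py  18
```

```text
t 17.7 clamp xyz -129.26 0.37 117.36 rot [179.76  -0.    74.03] w 0.5
F along ex -5.86 ey -0.6 z -2.94
F2 along ex -6.33 ey 0.31 z -3.57 x -129.24
pad edge 51.53 jaw edge 44.12 bore area 101.0 bore clamp xy 87.57 2.38
```

View pics/c18.png

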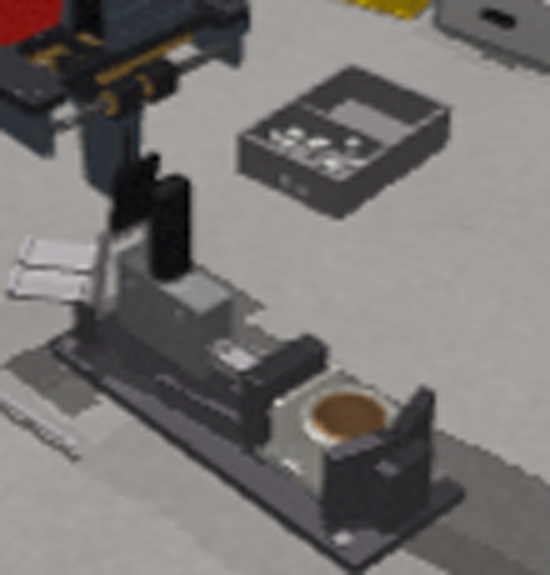

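The pad edge and roll have stopped moving while the jaw edge still advances, so the pad is already compressing. I need to check whether the roll is really home or stuck.

Run:
```python
from prof import *
from ro import ringfit
def ov(k,cs):
    f=load(f"side{k}.npz"); x0,y0,x1,y1=262,175,322,235; K=6
    im=cv2.resize(f["image"][y0:y1,x0:x1,::-1],None,fx=K,fy=K,interpolation=cv2.INTER_CUBIC); im2=im.copy()
    for (cx,cy),col in cs:
        for r in (30,20):
            q=np.array([(proj(f,w(cx+r*np.cos(t),cy+r*np.sin(t),62))+.5-[x0,y0])*K for t in np.linspace(0,6.3,80)]).astype(np.int32)
            cv2.polylines(im2,[q],True,col,1)
    return np.hstack([im,im2])
cv2.imwrite("pics/ov18.png",ov(18,[((90,0),(0,255,0)),((86,0),(0,0,255))]))
cv2.imwrite("pics/ov6.png",ov(6,[((70,0),(0,255,0))]))
for k in (6,10,13,16,18):
    f=load(f"side{k}.npz")
    for c in ((70 if k<12 else 76 if k==13 else 86),):
        cw=w(c,0,62)[:2]; h=f["origin"][:2]-cw; th=np.degrees(np.arctan2(h[1],h[0]))
        for nm,r,sg,rng in (("outer far",30,-1,th+180+np.arange(-60,61,8)),("bore",20,1,th+180+np.arange(-80,81,8)),):
            x,n,e=ringfit(f,cw,r,62,rng,sg,w=6); d=x[:2]-o; print(k,nm,(d@ex).round(2),(d@ey).round(2),x[2].round(2),n,e.round(2))
```

```text
Traceback (most recent call last):
  File "ro.py", line 14, in ringfit
    s=least_squares(lambda q:np.hypot(*(pts-q[:2]).T)-q[2],[*c,r],loss='soft_l1'); c=s.x[:2]
  File "ro.py", line 14, in <lambda>
    s=least_squares(lambda q:np.hypot(*(pts-q[:2]).T)-q[2],[*c,r],loss='soft_l1'); c=s.x[:2]
                                        ~~~^~~~~~
ValueError: operands could not be broadcast together with shapes (0,) (2,)
```

View pics/ov18.png

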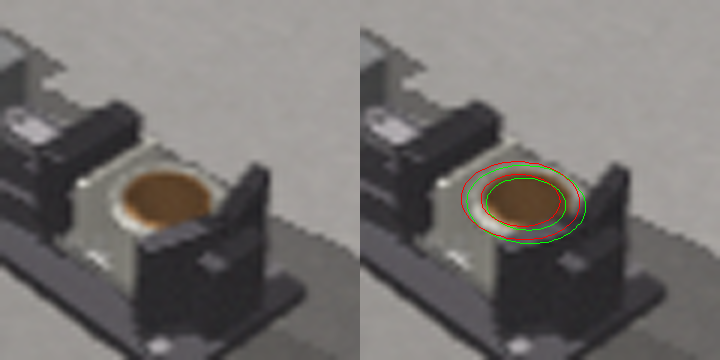

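View pics/ov6.png

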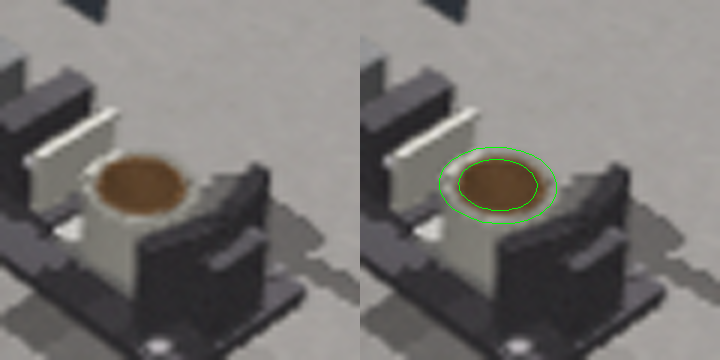

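```bash
cat > bore.py <<'E'
from prof import *
from scipy.optimize import least_squares
def bore(f,c0,R=None,span=100,z=62):
    im=f["image"].astype(float); sat=cv2.GaussianBlur(im[...,0]-im[...,2],(3,3),0)  # R-B
    cw=w(*c0,z)[:2].copy()
    h=f["origin"][:2]-cw; th0=np.degrees(np.arctan2(h[1],h[0]))+180
    for _ in range(5):
        pts=[];ang=[]
        for t in np.arange(-span,span+1,6):
            n=np.array([np.cos(np.radians(th0+t)),np.sin(np.radians(th0+t))]); d=np.arange(8,32,.5)
            P=np.array([proj(f,[*(cw+n*k),z]) for k in d]); v=map_coordinates(sat,[P[:,1],P[:,0]],order=1)
            L=28
            for i in range(len(d)-1):
                if v[i]>L>=v[i+1]: pts.append(cw+n*(d[i]+.5*(L-v[i])/(v[i+1]-v[i]))); ang.append(t); break
        pts=np.array(pts)
        if R: s=least_squares(lambda q:np.hypot(*(pts-q).T)-R,cw,loss='soft_l1'); rr=R
        else: s=least_squares(lambda q:np.hypot(*(pts-q[:2]).T)-q[2],[*cw,21],loss='soft_l1'); rr=s.x[2]
        cw=s.x[:2]
    d=cw-o; return (d@ex).round(2),(d@ey).round(2),round(rr,2),len(pts),np.abs(s.fun).mean().round(2)
E
python3 - <<'E'
from bore import *
for k,c in ((6,(70,0)),(8,(70,0)),(10,(70,0)),(11,(70,0)),(12,(76,0)),(13,(76,0)),(14,(82,0)),(15,(86,0)),(16,(86,0)),(17,(86,0)),(18,(86,0))):
    f=load(f"side{k}.npz"); print(k,bore(f,c,None),bore(f,c,21.5,80),bore(f,c,21.5,60))
E
```

```text
6 (np.float64(71.05), np.float64(1.34), np.float64(22.74), 34, np.float64(0.26)) (np.float64(69.91), np.float64(2.42), 21.5, 27, np.float64(0.26)) (np.float64(69.79), np.float64(2.25), 21.5, 21, np.float64(0.18))
8 (np.float64(70.86), np.float64(1.26), np.float64(22.68), 34, np.float64(0.24)) (np.float64(69.83), np.float64(2.34), 21.5, 27, np.float64(0.24)) (np.float64(69.74), np.float64(2.19), 21.5, 21, np.float64(0.16))
10 (np.float64(70.63), np.float64(1.75), np.float64(22.46), 34, np.float64(0.19)) (np.float64(69.73), np.float64(2.58), 21.5, 27, np.float64(0.25)) (np.float64(69.66), np.float64(2.45), 21.5, 21, np.float64(0.19))
11 (np.float64(70.83), np.float64(1.22), np.float64(22.71), 34, np.float64(0.25)) (np.float64(69.78), np.float64(2.34), 21.5, 27, np.float64(0.25)) (np.float64(69.67), np.float64(2.18), 21.5, 21, np.float64(0.16))
12 (np.float64(77.25), np.float64(2.68), np.float64(22.41), 34, np.float64(0.22)) (np.float64(76.65), np.float64(3.69), 21.5, 27, np.float64(0.19)) (np.float64(76.69), np.float64(3.68), 21.5, 21, np.float64(0.18))
13 (np.float64(77.44), np.float6
[... 549 characters left out ...]
at64(86.51), np.float64(4.56), 21.5, 21, np.float64(0.31))
16 (np.float64(87.35), np.float64(2.91), np.float64(22.89), 34, np.float64(0.27)) (np.float64(86.34), np.float64(4.37), 21.5, 27, np.float64(0.42)) (np.float64(86.37), np.float64(4.27), 21.5, 21, np.float64(0.34))
17 (np.float64(87.89), np.float64(2.66), np.float64(23.13), 34, np.float64(0.31)) (np.float64(86.84), np.float64(4.44), 21.5, 27, np.float64(0.45)) (np.float64(86.82), np.float64(4.29), 21.5, 21, np.float64(0.37))
18 (np.float64(87.74), np.float64(3.44), np.float64(22.64), 34, np.float64(0.24)) (np.float64(86.92), np.float64(4.63), 21.5, 27, np.float64(0.42)) (np.float64(86.88), np.float64(4.49), 21.5, 21, np.float64(0.38))
```

The spring would easily overcome bed friction, so the roll must be against the anvil. Relative bore tracking puts it at about x=87, y=+2. The pad–jaw gap shrank from 11.3 to 7.4 mm, so the pad is about 3.9 mm in, and the draw angle agrees at about 4.2. Adding about 2 mm of jaw travel.

drive_tool:
  series:
    - [1, [0, -1, 0], [0, 0, 0]]
    - [1, [0, -2, 0], [0, 0, 0]]
    - [1, [0, -3, 0], [0, 0, 0]]
    - [1, [0, -3.5, 0], [0, 0, 0]]
    - [1, [0, -3.5, 0], [0, 0, 0]]

```text
time_s: 18.25
ee_pos: [716.8, -108.7, 117.6]
ee_rot: [179.7, -0.0, 74.0]
force: [6.9, -1.6, -3.5]
gripper_width: 0.8
```

```bash
python3 look.py 19 p; python3 look.py 20 p;python3 meas.py 19 20; python3 -c "
from bore import *
for k in (19,20): print(bore(load(f'side{k}.npz'),(87,0)))
xs=np.arange(30,64,2)
for k in (16,18,20):
  f=load(f'side{k}.npz'); print(profile(f,xs,[-28],[40,45,50,55]).astype(int)); print(profile(f,xs,[-28],[58,62,66]).astype(int));print(profile(f,xs,[-25,-20,-15,-10,-5,0],[76]).astype(int))
a=[cv2.resize(load(f'side{k}.npz')['image'][175:230,255:320,::-1],None,fx=6,fy=6,interpolation=cv2.INTER_CUBIC) for k in (16,20)]
cv2.imwrite('pics/cmp2.png',np.hstack(a))
"
```

```text
t 18.25 clamp xyz -126.34 0.33 117.56 rot [ 1.7967e+02 -1.0000e-02  7.4030e+01] w 0.8
F along ex -7.08 ey -0.32 z -3.47
F2 along ex -7.92 ey -0.0 z -2.95 x -126.34
t 18.3 clamp xyz -126.34 0.33 117.55 rot [ 1.7967e+02 -1.0000e-02  7.4030e+01] w 0.2
F along ex -7.92 ey -0.0 z -2.95
F2 along ex -6.65 ey -0.55 z -3.71 x -126.35
pad edge 51.75 jaw edge 45.84 bore area 102.0 bore clamp xy 87.72 2.26
pad edge 51.76 jaw edge 45.67 bore area 101.0 bore clamp xy 87.57 2.38
(np.float64(87.67), np.float64(3.54), np.float64(22.58), 34, np.float64(0.21))
(np.float64(87.68), np.float64(3.5), np.float64(22.59), 34, np.float64(0.25))
[ 41  42  42  42  41  41  44  45  48  53  75 102 116 119 120 119 118]
[ 42  42  41  41  41  41  47  55  67  81 100 114 120 120 121 119 117]
[ 53  55  57  58  53  46  41  40  40  40  40  43  52  80 121 148 152]
[ 43  42  42  42  42  42  41  41  44  45  58  80  97 109 118 118 117]
[ 43  42  42  42  42  43  42  41  43  49  69  88 107 118 121 120 119]
[ 53  53  53  53  53  53  52  47  43  41  41  41  43  56  82 116 136]
[ 44  42  42  42  42  42  42  42  43  43  56  77  94 107 116 117 118]
[ 44  43  42  42  42  43  42  42  42  44  64  86 105 117 120 119 118]
[ 58  53  52  52  53  53  53  50  46  43  41  40  43  55  82 116 136]
```

View pics/cmp2.png

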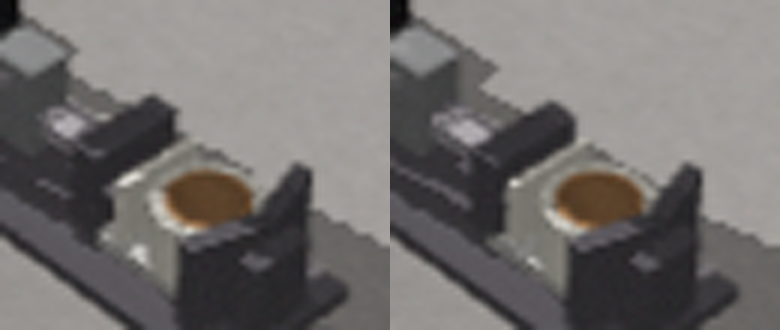

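The pad reads about 5.3 mm in: the gap method gives 5.3, and the force rise of about 2.7 N at the trigger gives about 5.0–5.5. A last small nudge towards mid-range, a check, then hand in.

drive_tool:
  series:
    - [1, [0, -0.5, 0], [0, 0, 0]]
    - [1, [0, -1, 0], [0, 0, 0]]
    - [1, [0, -1.5, 0], [0, 0, 0]]
    - [1, [0, -1.5, 0], [0, 0, 0]]
    - [1, [0, -1.5, 0], [0, 0, 0]]

```text
time_s: 18.85
ee_pos: [715.6, -108.4, 117.6]
ee_rot: [179.6, -0.0, 74.0]
force: [7.9, -1.6, -3.2]
gripper_width: 0.5
```

```bash
python3 look.py 21 p; python3 look.py 22 p;python3 meas.py 21 22; python3 -c "
from bore import *
for k in (21,22): print(bore(load(f'side{k}.npz'),(87,0)))
cv2.imwrite('pics/fin.png',load('side22.npz')['image'][:,:,::-1])
"
```

```text
t 18.85 clamp xyz -125.07 0.35 117.59 rot [ 1.7964e+02 -1.0000e-02  7.4030e+01] w 0.5
F along ex -8.02 ey -0.6 z -3.19
F2 along ex -7.55 ey -0.63 z -2.52 x -125.08
t 18.9 clamp xyz -125.08 0.32 117.59 rot [ 1.7964e+02 -1.0000e-02  7.4030e+01] w 0.6
F along ex -7.55 ey -0.63 z -2.52
F2 along ex -8.15 ey 0.61 z -3.28 x -125.08
pad edge 51.78 jaw edge 46.26 bore area 100.0 bore clamp xy 87.62 2.59
pad edge 51.79 jaw edge 46.26 bore area 101.0 bore clamp xy 87.78 2.47
(np.float64(87.67), np.float64(3.5), np.float64(22.6), 34, np.float64(0.19))
(np.float64(87.72), np.float64(3.49), np.float64(22.55), 34, np.float64(0.2))
```

View pics/fin.png

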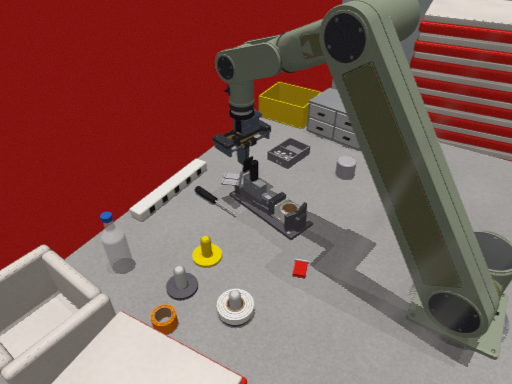

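The roll is static against the anvil, the bystanders have not moved, and the trigger is held with about 8 N. Handing in.

```bash
python3 -c "
from workcell import env
print(env.job_done())"
```

```text
the job is handed in; nothing more can be done
None
```

I lifted the roll off its spindle, stood it on the clamp bed and let it go. Four trigger strokes, the last one held, pushed it against the anvil and pressed the pad in. I handed the job in at about 19 s; no verdict was reported.

**Last checks:**
- **Pad:** about 5.8 mm in, from the gap between pad and jaw. The trigger force before the final nudge gave about 5.0–5.5 mm.
- **Roll:** at rest and upright, centre at about x = 87 mm and y = +2 mm in the clamp's frame. It stopped moving while the pad compressed, so it is bearing on the anvil.
- **Trigger:** held drawn about 0.22 rad (from the finger position) with about 8 N.
- **Surroundings:** the last picture shows the screwdriver, latch and tin where they started (checked by eye).

**Where the checks disagreed:**
- The roll's x reads about 3 mm short of the nominal 90 mm. It also drifted about 2 mm sideways as it was pushed. Both are inside the limits, but I can't tell a real offset from the side camera's 1–2 mm bias.
- The gap measure of the uncompressed pad varied between strokes (10.1 to 12.1 mm, plus one 14.2 mm outlier). Taking the lower readings, the pad could be about 1 mm less pressed than stated, still within the allowed range.

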